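Make up the floor kit and the basin kit

TASK

Make up two cleaning kits from the stock, everything upright (brushes bristles down) and flat on the tray floor, and leave the carton and the vase where they are. Floor kit, in the nearly square three-compartment tray: the large scrub brush in the wide compartment, the small bottle and the measuring cup each about in the middle of a square one, whichever way round. Basin kit, in the long two-compartment tray: the small scrub brush in the longer compartment, the large bottle in the square one.

Things in the scene. Friction and masses are not known exactly. Their poses are not given: they have to be found in the camera images.
- square_tray: Floor-kit tray, fixed, open, grey plastic, nearly square: 163 mm (x) by 171 (y), walls and dividers 18 mm high, outer walls 4 thick, dividers 3, inner floor 4 mm above the bench. Origin: centre of underside; z up. Wide compartment, 72 (x) by 163 (y) mm, centre x -41.5, y 0, on the -x side (to the robot); two square ones, 80 by 80 mm, centres x +37.5, y -41.5 and +41.5 mm.
- long_tray: Basin-kit tray, fixed, open, grey plastic, long and narrow: 88 mm (x) by 195 (y), walls and divider 18 mm high, outer walls 4 thick, divider 3, inner floor 4 mm above the bench. Origin: centre of underside; z up. Longer compartment, 80 (x) by 104 (y) mm, centre x 0, y -41.5; square one, 80 by 80 mm, centre x 0, y +53.5 mm.
- large_brush: Large scrub brush lying on its bristles: 130 mm long (its x), 50 mm high; light bristles 46 mm wide up to 24 mm height, above them the solid orange plastic back, 40 mm wide (its y) and parallel-sided, edges rounded 7 mm. 160 g nominal. Origin: centre of its underside (bristle tips, stiff); z up.
- small_brush: Small scrub brush of the same make, lying on its bristles: 80 mm long (its x), 44 mm high; bristles 36 mm wide up to 20 mm height, above them the orange plastic back, 30 mm wide (its y), edges rounded 7 mm. 80 g nominal. Origin: centre of its underside; z up.
- large_bottle: Large white plastic bottle, closed and standing: 54 mm diameter, straight side up to 70 mm height, then a shoulder, short neck and grey cap 28 mm in diameter; 95 mm high in all. 200 g nominal. Origin: centre of its underside; z up.
- small_bottle: Small white plastic bottle of the same form, closed and standing: 42 mm diameter, straight side up to 50 mm height, then shoulder and grey cap 28 mm in diameter; 72 mm high in all. 100 g nominal. Origin: centre of its underside; z up.
- cup: Measuring cup, white plastic, open at the top, standing: 56 mm diameter at the rim, 53 mm at the foot, 50 mm high, wall 3 mm. 50 g nominal. Origin: centre of its underside; z up.
- carton: Cardboard carton that belongs to neither kit and stays where it stands: 70 mm (its x) by 45 mm (its y), 60 mm high. Loose. Origin: centre of its underside; z up.
- vase: White ceramic vase standing beside the work, to be left alone: 80 mm diameter at its widest, 150 mm high. Loose. Origin: centre of its underside; z up.
- carousel: Peg carousel beside the work, not needed: white plastic foot 110 mm in diameter, post, and a freely turning head with eight arms carrying grey clips, 145 mm across, 150 mm high. The foot is fixed to the bench. Origin: centre of its underside; z up.
Mind the look-alikes: they are no part of the job. Leave any red look-alike of the small_brush alone.

How it is judged:
By the outcome, as a careful person would: the job done as asked, in the order asked, and still so for the second after the job is handed in, with the robot touching nothing.
It also fails if it takes over 138 s, if anything falls off the work surface, if the arm or the gripper's body presses on something with over 40 N, if the wrist force passes 120 N, or if a joint passes its speed limit or range.

ROBOT

A 6-joint arm with a two-finger parallel gripper is mounted at the origin on the work surface. World frame = base frame: x ahead of the robot, y to its left, z up, the work surface at z = 0. Lengths are in mm, angles in degrees, forces in N, time in s.
With the tool pointing down it reaches from about 325 to 925 mm from the base axis. Payload 3.1 kg.
Tool frame: the origin (TCP) lies on the centre line of the jaws, within the pads' length; the fingertips stand manip.tcp_to_tips ahead of it and the grasp point (between the pads) lies 3 mm ahead of it (manip.tcp_to_tips is the distance from the TCP to the fingertips, in mm); z points along the fingers, y is the direction in which the jaws open and shut (so a half turn about z gives the same grasp; the last joint's range is limited). The gripper opens to 85 mm and grips with 20 to 120 N. Pads are 22 mm wide; open, the fingers measure 114 mm over their backs; the gripper's body (76 mm by 85 mm) begins 54 mm behind the grasp point. The pads swing forward as they close: fully open they stand 13 mm farther back than shut.
Start: joints at [-6.429, 12.427, 92.441, -0, 75.132, -6.429], TCP at [625.012, 0.021, 253.3] pointing down, gripper open.
Joint ranges: [-157.48, 157.48], [-44.54, 120.13], [17.64, 146.25], [-64.5, 244.5], [7.68, 150.69], [-147.95, 147.95]. Speed limits (degrees/s): [159.86, 159.86, 180, 180, 180, 180].

INTERFACE

Orientations are given as a 3x3 rotation matrix whose columns are the frame's x, y, z axes.
In Python, from plant import readout, viewer, manip gives the robot as it stands. The module is installed in compiled form; this text tells all that it offers.
- The arm moves only by the tool carry_out, never from a script. Its argument "series" is one flat list of numbers, 6 for each row, row after row: the shift along the tool's x, y, z in cm, then the turn, a rotation vector about the tool's x, y, z in degrees. A call has 1 to 20 rows; each row shifts and turns the commanded pose from where the row before left it, along the tool's axes as they then stand; what a row does not reach is not made up. A row lasts 1/8 s, in which the tool goes at most 62.5 mm and 10.7 degrees, less where a joint would pass 70% of its speed; a pose out of reach is approached as far as the arm can. A call is refused whole if a number of a shift passes 6.25 or a number of a turn 10.7, either way. A call with a gripper value outside its range is refused whole. "claw" is the closure in counts, from 0 (fully open) to 255 (shut), set as the call begins (left out, the last holds). The fingers move at their own pace and stop on an object; the grip force is fixed at half the most. Time passes only in rows, so rows that do not move let the fingers close. It gives the time, the measured TCP pose, the force and the opening at its end, in the units of the state.
- readout.observe(): the state, without advancing time (a new reading comes with each control period).
- viewer.capture(name): name is "scene" or "side" or "wrist"; returns the picture (384x512x3 uint8, red, green, blue); there is no depth.
- viewer.camera_info(name): a dict with "fov_y" (degrees; the focal length in pixels is half the picture's height over the tangent of half this angle, whatever the lens; pixels are square), "cx", "cy" (the principal point, pixels), "k1" (the pictures are not rectified: a ray, as slopes to the right and down, at radius r is drawn at 1 + k1 r^2 times it, then the intrinsics apply), "eye" and "orientation" of the camera in the world. Camera axes: x right, y down, z forward; pixel columns grow to the right and rows downward; lengths in mm; the calibration is good to about 2 mm. A picture is of the moment at which its call begins: read the wrist's pose just before it. camera_info takes no time and is no camera call; for the wrist camera it gives the pose at the moment of the call.
- manip.sign_off(): hands the job in, once; it reports no verdict.
The state is a dict: "time_s": time; "q": joint angles; "qvel": joint speeds; "tau": joint torques, N m; "ee_pos": TCP position; "tcp_rot": TCP orientation; "contact_force": force on the tool from outside, world axes, zero at the start; "torque": the same for the moment, N m; "finger_gap": finger opening in mm.
Only numpy, scipy, OpenCV 4.12 (cv2) and the standard library are available. Lean on these libraries where they do the work, as an engineer would, in place of code of your own. Each camera call takes 0.05 s, during which the arm holds its last target.

## Working session

There is one attempt and no reset: what is moved stays moved. The work goes in short steps, Python scripts to look and compute and a tool call to move; the robot and the scene stay as the last step left them, time stands still between calls to the robot, and variables do not carry over. Pictures are saved under pics/ and viewed, and the job is handed in when it is done.

Besides the shell and the picture viewer there is one more tool, called as name(argument=value, ...), one argument or row to a line, values as JSON. carry_out: Moves the arm, as the interface text tells. Its arguments: {"type":"object","properties":{"series":{"type":"array","items":{"type":"number"}},"claw":{"type":"number"}},"required":["series"]}

```bash
mkdir -p pics; ls
cat > h.py <<'E'
import numpy as np, cv2, json
from plant import readout, viewer, manip
def cap(n,f):
    im=viewer.capture(n); cv2.imwrite('pics/'+f,im[:,:,::-1]); return im
def ray(info,u,v):
    f=192/np.tan(np.radians(info['fov_y']/2))
    d=np.array([(u-info['cx'])/f,(v-info['cy'])/f]); p=d.copy()
    for _ in range(30): p=d/(1+info['k1']*(p@p))
    return np.array(info['eye']),np.array(info['orientation'])@np.array([p[0],p[1],1])
def pt(info,u,v,z):
    e,d=ray(info,u,v); t=(z-e[2])/d[2]; return (e+t*d)[:2].round(1)
def proj(info,P):
    f=192/np.tan(np.radians(info['fov_y']/2))
    c=np.array(info['orientation']).T@(np.array(P)-np.array(info['eye'])); s=c[:2]/c[2]; s=s*(1+info['k1']*(s@s))
    return (s*f+[info['cx'],info['cy']]).round(1)
E
python3 - <<'E'
from h import *
print(readout.observe(), manip.tcp_to_tips)
for n in ['scene','side','wrist']:
    print(n,viewer.camera_info(n)); cap(n,n+'0.png')
E
```

```text
pics
{'time_s': 0.0, 'q': array([-6.42676976e+00,  1.24766009e+01,  9.25301420e+01,  2.36700775e-03,
        7.51330243e+01, -6.42841025e+00]), 'qvel': array([-0.11582976, -0.01858661,  0.01179488,  0.04099887, -0.00674627,
        0.08479468]), 'tau': array([-2.90135131e-04, -3.96841800e+01, -3.03850436e+01, -2.80225659e-04,
        9.87685227e-03,  9.68610237e-06]), 'ee_pos': array([6.24221391e+02, 1.41050727e-01, 2.51954761e+02]), 'tcp_rot': array([[-1.76051697e-05,  9.99997073e-01, -2.41959605e-03],
       [ 9.99999951e-01,  1.83618970e-05,  3.12727583e-04],
       [ 3.12771096e-04, -2.41959043e-03, -9.99997024e-01]]), 'contact_force': array([ 0.48753611, -1.09455004, -0.53200861]), 'torque': array([-0.00242532,  0.00958762,  0.02486716]), 'finger_gap': 85.1751800902272} 22.0
scene {'fov_y': 46.955504193175344, 'cx': 245.59984847436232, 'cy': 187.9659255138257, 'k1': -0.09173110128578696, 'eye': array([1070.05869174,  477.78648228, 1343.97358573]), 'orientation': array([[-0.62831572,  0.6786649 , -0.38030687],
       [ 0.77795281,  0.54625504, -0.31047522],
       [-0.00296409, -0.49093725, -0.87118989]])}
side {'fov_y': 55.69792332593783, 'cx': 253.60628314561737, 'cy': 188.4700479978582, 'k1': -0.058422734314399434, 'eye': array([  361.90023155, -1138.86795868,   837.34895271]), 'orientation': array([[ 0.99111944, -0.07109689,  0.11237208],
       [-0.13282009, -0.57003141,  0.81081627],
       [ 0.0064091 , -0.81854104, -0.5744123 ]])}
wrist {'fov_y': 68.4576652604964, 'cx': 257.1628806109634, 'cy': 188.6659373879206, 'k1': -0.0034231129678583628, 'eye': array([624.48451314,  77.40909414, 373.08156121]), 'orientation': array([[ 9.99992969e-01,  1.04080426e-03, -3.60262026e-03],
       [-8.68067786e-05, -9.54028455e-01, -2.99716032e-01],
       [-3.74894796e-03,  2.99714237e-01, -9.54021657e-01]])}
```

Run:
```python
import cv2
for n in ['scene0','side0']:
    im=cv2.imread(f'pics/{n}.png'); cv2.imwrite(f'pics/{n}_b.png',cv2.resize(im,(800,600),interpolation=cv2.INTER_CUBIC))
```

```text
(no output)
```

View pics/scene0_b.png

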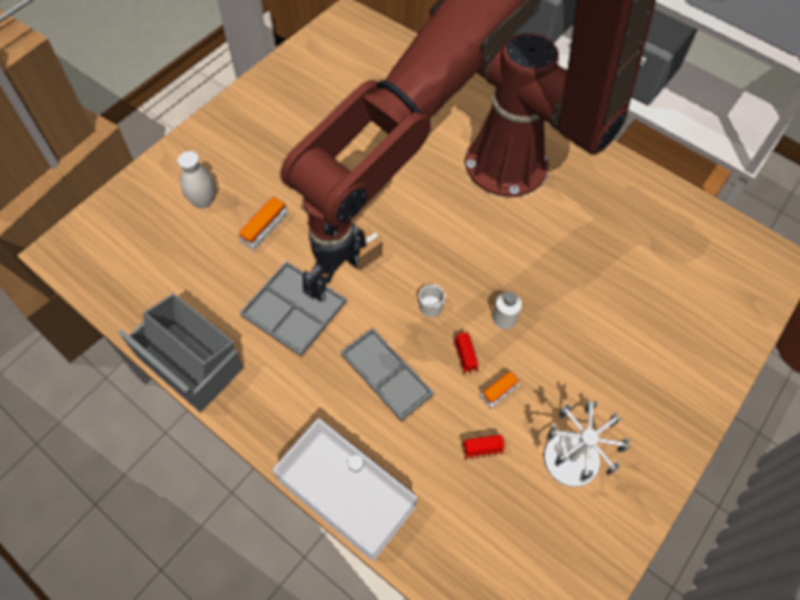

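View pics/side0_b.png

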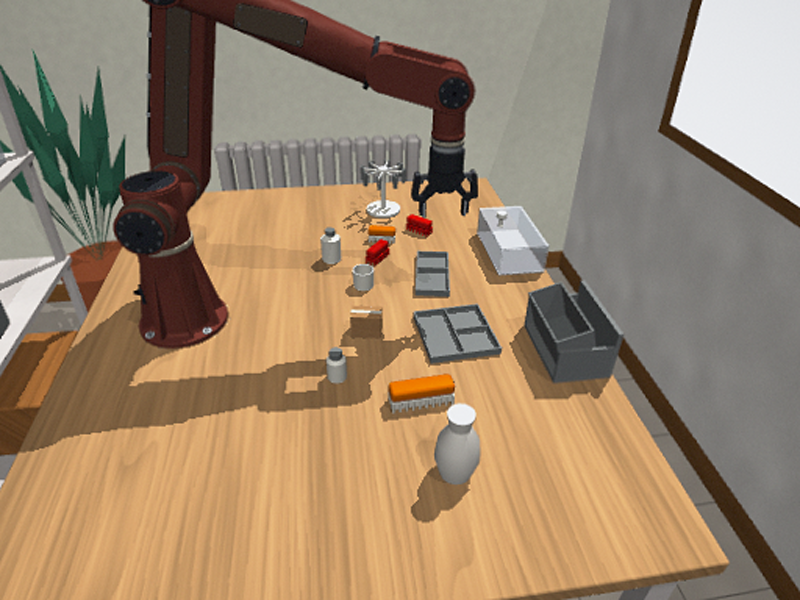

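View pics/wrist0.png

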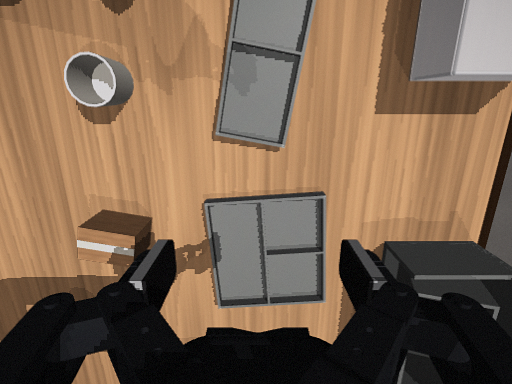

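```bash
cat >> h.py <<'E'
def crop(src,x0,y0,x1,y1,s,out):
    im=cv2.imread('pics/'+src)[y0:y1,x0:x1]; im=cv2.resize(im,None,fx=s,fy=s,interpolation=cv2.INTER_CUBIC)
    for k in range((x0+19)//20*20,x1,20):
        cv2.line(im,(int((k-x0)*s),0),(int((k-x0)*s),6),(0,0,255),1); cv2.putText(im,str(k),(int((k-x0)*s),16),0,.35,(0,0,255),1)
    for k in range((y0+19)//20*20,y1,20):
        cv2.line(im,(0,int((k-y0)*s)),(6,int((k-y0)*s)),(0,0,255),1); cv2.putText(im,str(k),(8,int((k-y0)*s)+4),0,.35,(0,0,255),1)
    cv2.imwrite('pics/'+out,im)
E
python3 - <<'E'
from h import *
crop('side0.png',190,120,350,240,5,'c1.png')
crop('side0.png',190,190,350,310,5,'c2.png')
crop('scene0.png',260,170,420,290,5,'c3.png')
crop('scene0.png',110,90,270,210,5,'c4.png')
E
```

```text
(no output)
```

View pics/c1.png

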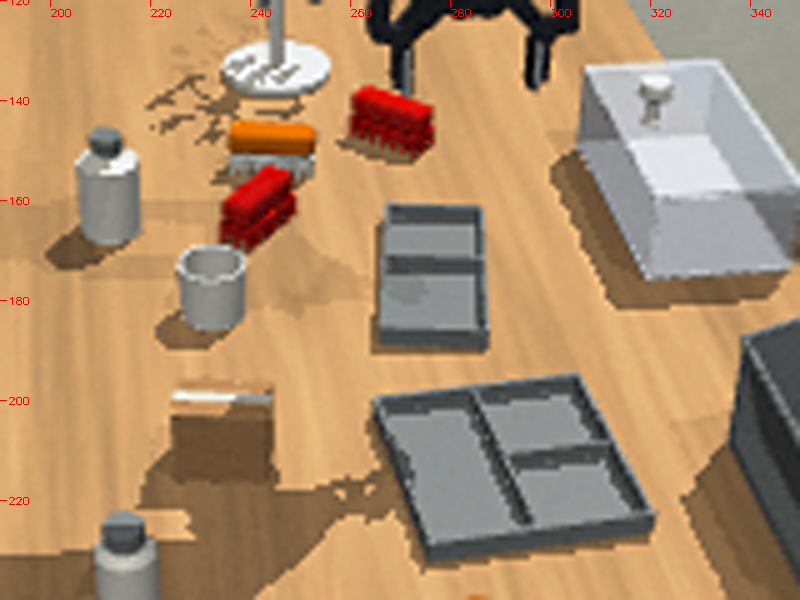

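View pics/c2.png

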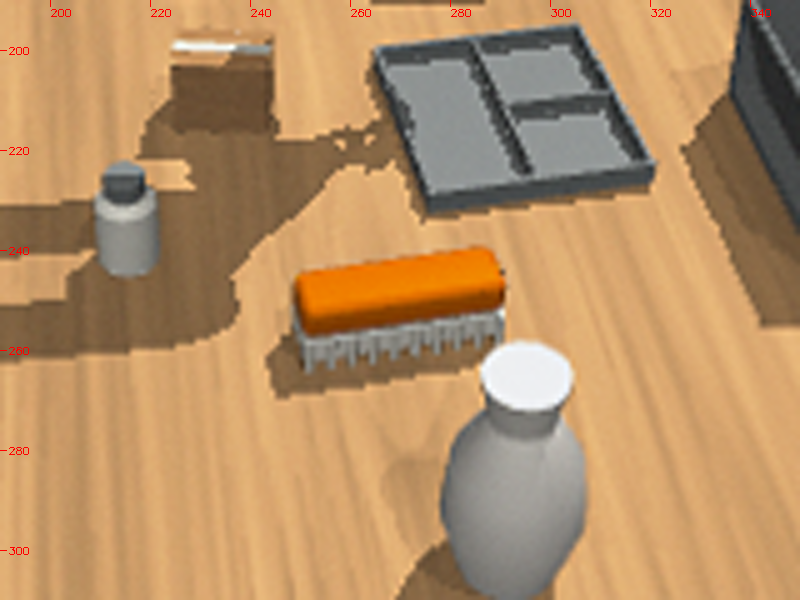

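View pics/c3.png

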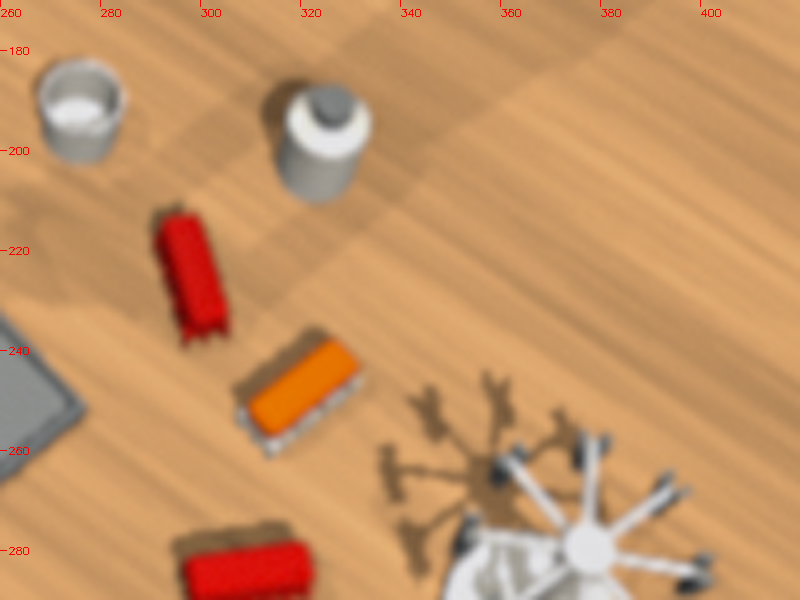

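View pics/c4.png

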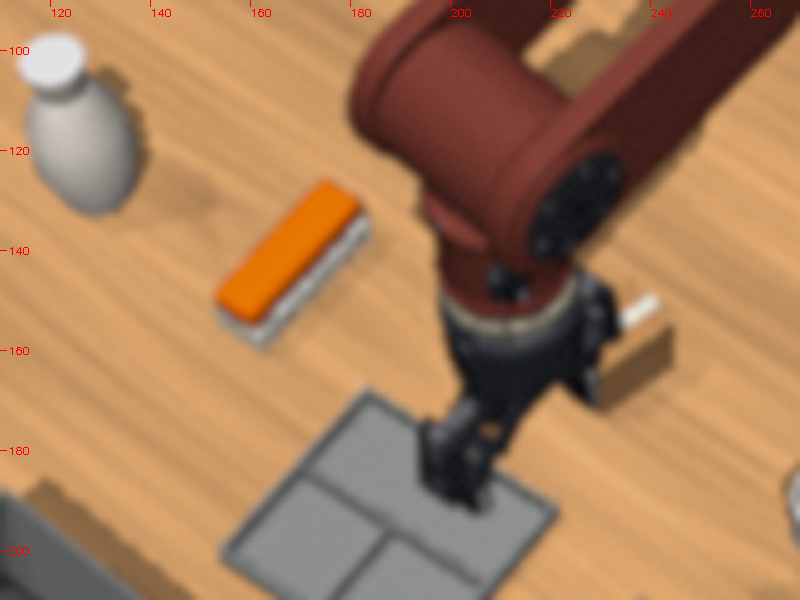

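Run:
```python
from h import *
S=viewer.camera_info('scene');D=viewer.camera_info('side');W=viewer.camera_info('wrist')
p=lambda n,*a:print(n,[tuple(map(float,pt(*x))) for x in a])
p('wrist sq corners z18',(W,204,202,18),(W,325,193,18),(W,325,301,18),(W,219,306,18))
p('wrist long (lower edge, then top)',(W,215,138,18),(W,283,147,18),(W,232,41,18),(W,302,51,18))
p('scene sq',(S,183,168,18),(S,219,191.5,18),(S,154,200,18))
p('side sq',(D,264,200,18),(D,304,195,18),(D,319,223,18),(D,275,229,18))
p('side long',(D,266,161,18),(D,285,161,18),(D,286,186,18),(D,264.5,186,18),(D,265,173,18))
p('lbrush scene top z50',(S,163,147.5,46),(S,177,130,46),(S,154,150,46),(S,162,154,46),(S,174,126,46),(S,182,131,46))
p('lbrush side top',(D,249,247,48),(D,288,241,48))
p('sbrush scene top',(S,312,254,42),(S,327,242,42))
p('sbrush side top',(D,235,144.5,44),(D,251,145,44))
p('lbot',(S,326,191,95),(D,209,146.5,95))
p('sbot',(D,213,223.5,72),(D,213,244.5,0))
p('cup',(S,276,187,50),(D,231.5,172,50),(W,97,80,50))
p('carton',(D,223,199,60),(D,243,199,60),(D,223,215,0),(D,243,215,0),(W,153,217,60),(W,78,249,60))
p('red',(S,298,224,42),(S,309,283,42))
p('vase',(S,120,101,150),(D,284,262,150))
p('car',(S,377,279,150))
```

```text
wrist sq corners z18 [(552.0, -53.0), (713.2, -40.1), (725.6, -211.7), (565.3, -221.2)]
wrist long (lower edge, then top) [(570.6, 32.1), (655.9, 20.9), (594.8, 141.3), (674.6, 131.0)]
scene sq [(567.1, -218.5), (559.2, -57.1), (723.5, -208.3)]
side sq [(550.9, -61.9), (708.3, -49.5), (719.7, -217.2), (562.4, -228.5)]
side long [(604.3, 219.6), (687.5, 209.5), (652.1, 18.7), (567.3, 29.2), (584.4, 123.4)]
lbrush scene top z50 [(559.4, -318.8), (471.5, -333.1), (587.3, -336.5), (581.6, -302.0), (465.0, -354.4), (463.3, -315.6)]
lbrush side top [(460.6, -333.9), (585.4, -322.9)]
sbrush scene top [(555.9, 324.6), (492.8, 338.8)]
sbrush side top [(479.0, 340.2), (551.3, 326.4)]
lbot [(370.3, 242.6), (360.0, 240.9)]
sbot [(355.6, -237.2), (350.4, -258.5)]
cup [(438.1, 94.0), (442.9, 98.1), (451.3, 98.1)]
carton [(396.7, -93.0), (467.6, -101.9), (393.1, -109.4), (465.2, -118.5), (498.1, -56.9), (399.1, -100.4)]
red [(499.5, 230.0), (638.4, 371.2)]
vase [(552.7, -515.4), (530.1, -503.5)]
car [(545.8, 523.8)]
```

carry_out(
  series=[-3.2, -1.0, 0, 0, 0, 0, -3.2, -1.0, 0, 0, 0, 0, -3.2, -1.0, 0, 0, 0, 0, -3.2, -1.0, 0, 0, 0, 0, -3.2, -1.0, 0, 0, 0, 0, -3.2, -1.0, 0, 0, 0, 0, -3.2, -1.0, 0, 0, 0, 0, -3.2, -1.0, 0, 0, 0, 0, -3.2, -1.0, 0, 0, 0, 0, -3.2, -1.0, 0, 0, 0, 0, 0, 0, 0, 0, 0, 10.5, 0, 0, 0, 0, 0, 10.5, 0, 0, 0, 0, 0, 10.5, 0, 0, 0, 0, 0, 10.5, 0, 0, 0, 0, 0, 10.5, 0, 0, 0, 0, 0, 10.5, 0, 0, 0, 0, 0, 10.5, 0, 0, 0, 0, 0, 10.5, 0, 0, 0, 0, 0, 0, 0, 0, 0, 0, 0, 0],
  claw=0,
)

```text
time_s: 2.65
ee_pos: [524.9, -319.9, 253.0]
tcp_rot: [[0.994, 0.107, -0.0], [0.107, -0.994, 0.0], [-0.0, -0.0, -1.0]]
contact_force: [0.6, 0.0, 0.5]
finger_gap: 85.4
```

```bash
cat >> h.py <<'E'
import math
def st():
    s=readout.observe(); R=np.array(s['tcp_rot']); 
    print('t',round(s['time_s'],2),'pos',np.array(s['ee_pos']).round(1),'yaw_y',round(math.degrees(math.atan2(R[1,1],R[0,1])),2),'zaxis',R[:,2].round(4),'F',np.array(s['contact_force']).round(1),'gap',round(s['finger_gap'],1),'q6',round(s['q'][5],1)); return s
def todelta(x,y,z):
    s=st(); R=np.array(s['tcp_rot']); print('tool shift cm',(R.T@(np.array([x,y,z])-s['ee_pos'])/10).round(2))
E
python3 - <<'E'
from h import *
st(); W=viewer.camera_info('wrist'); cap('wrist','w1.png'); print(W['eye'],W['orientation'].tolist())
crop('w1.png',80,40,400,280,2.5,'w1c.png')
crop('wrist0.png',190,0,350,120,5,'w0a.png')
crop('wrist0.png',190,190,350,310,5,'w0b.png')
E
```

```text
t 2.65 pos [ 524.9 -319.9  253. ] yaw_y -83.85 zaxis [-4.e-04  3.e-04 -1.e+00] F [0.6 0.  0.5] gap 85.4 q6 46.0
[ 601.00672789 -310.97312273  373.97943033] [[0.10701040656976675, -0.947989690836555, -0.29977377962954643], [-0.9942578850985745, -0.10208385458671121, -0.03209586503003927], [-0.00017551376165269718, 0.30148703570855223, -0.9534702598899388]]
```

View pics/w1c.png

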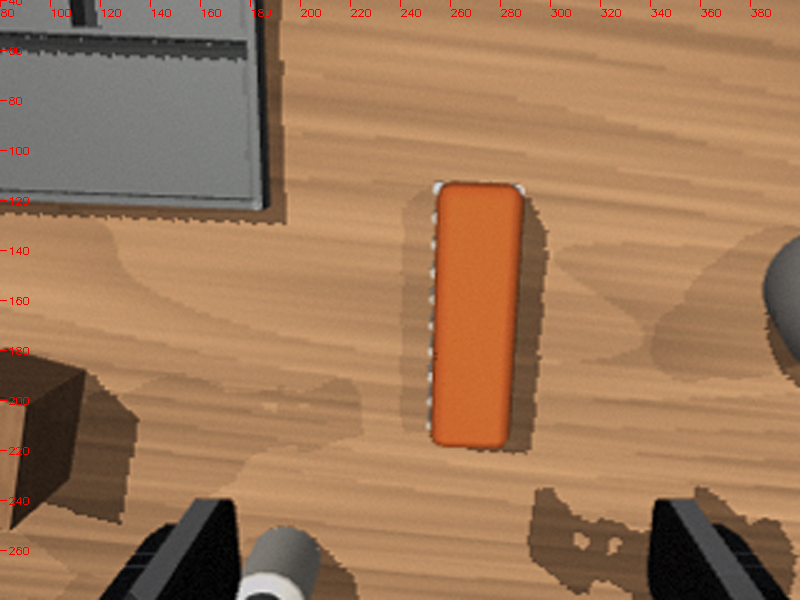

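View pics/w0b.png

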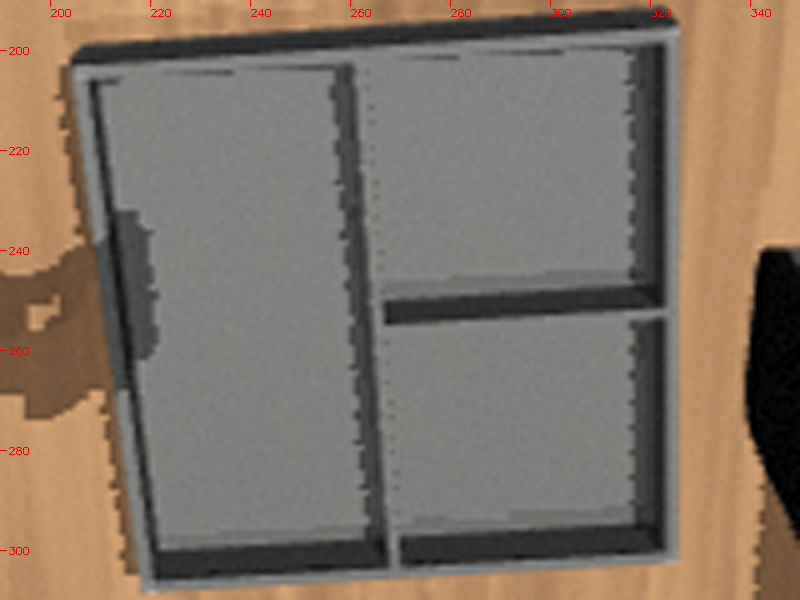

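Run:
```python
from h import *
W=viewer.camera_info('wrist')
c=np.array([pt(W,u,v,46) for u,v in [(255.2,113.6),(289.6,113.6),(284,219.2),(252.8,218.8)]]);print(c,c.mean(0))
a=(c[0]+c[1])/2-(c[2]+c[3])/2; print(np.hypot(*a),np.degrees(np.arctan2(a[1],a[0])))
print('tray corner now',pt(W,80+264/2.5,40+209/2.5,18), 'car',pt(W,80+85/2.5,40+370/2.5,60))
# initial wrist
W0=dict(W);W0['eye']=np.array([624.48451314,77.40909414,373.08156121])
W0['orientation']=np.array([[9.99992969e-01,1.04080426e-03,-3.60262026e-03],[-8.68067786e-05,-9.54028455e-01,-2.99716032e-01],[-3.74894796e-03,2.99714237e-01,-9.54021657e-01]])
c=np.array([pt(W0,u,v,18) for u,v in [(204.4,203.4),(325.6,195.4),(325.6,302),(219,308)]]);print(c,c.mean(0))
print(np.hypot(*(c[1]-c[0])),np.hypot(*(c[2]-c[1])))
for i,j in[(0,1),(3,2)]:
  a=c[j]-c[i];print(np.degrees(np.arctan2(a[1],a[0])))
for i,j in[(0,3),(1,2)]:
  a=c[j]-c[i];print(np.degrees(np.arctan2(a[1],a[0]))+90)
todelta(c.mean(0)[0],c.mean(0)[1],253)
```

```text
[[ 585.7 -310.4]
 [ 589.9 -348.9]
 [ 461.3 -360. ]
 [ 457.7 -320.8]] [ 523.65  -335.025]
128.74957281482526 4.7895113607579285
tray corner now [ 563.4 -226.2] car [ 485.3 -155.3]
[[ 552.3  -54.9]
 [ 714.   -43.4]
 [ 726.4 -213.3]
 [ 565.  -224.7]] [ 639.425 -134.075]
162.10842050923824 170.35190048837143
4.067989634370433
4.040204018404198
4.277409124459652
4.174280190673443
t 2.7 pos [ 524.9 -319.9  253.1] yaw_y -83.88 zaxis [-3.e-04  2.e-04 -1.e+00] F [-0.6 -0.2 -1. ] gap 84.9 q6 46.0
tool shift cm [ 1.337e+01 -1.726e+01  1.000e-02]
```

carry_out(
  series=[-0.3, 1.5, 0, 0, 0, 1.3, 0, 0, 3, 0, 0, 0, 0, 0, 3, 0, 0, 0, 0, 0, 3, 0, 0, 0, 0, 0, 3, 0, 0, 0, 0, 0, 3, 0, 0, 0, 0, 0, 2, 0, 0, 0, 0, 0, 1.5, 0, 0, 0, 0, 0, 1, 0, 0, 0, 0, 0, 1, 0, 0, 0, 0, 0, 0, 0, 0, 0, 0, 0, 0, 0, 0, 0],
)

```text
time_s: 4.2
ee_pos: [524.0, -335.5, 48.9]
tcp_rot: [[0.997, 0.082, 0.001], [0.082, -0.997, -0.001], [0.001, 0.001, -1.0]]
contact_force: [0.0, -0.7, 0.5]
finger_gap: 85.7
```

Run:
```python
from h import *
todelta(523.6,-335,47); cap('wrist','w2.png');cap('side','s2.png'); crop('s2.png',220,180,340,270,6.5,'s2c.png')
```

```text
t 4.2 pos [ 524.  -335.5   48.9] yaw_y -85.29 zaxis [ 9.e-04 -8.e-04 -1.e+00] F [ 0.  -0.7  0.5] gap 85.7 q6 46.2
tool shift cm [-0.04 -0.06  0.19]
```

View pics/w2.png

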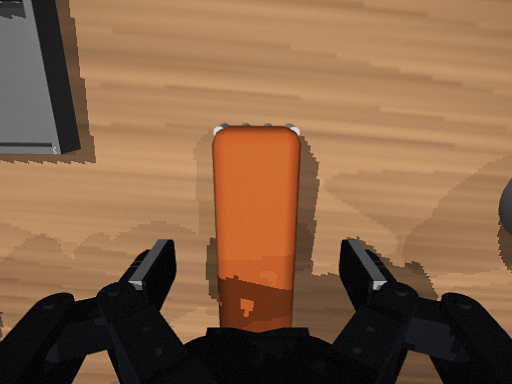

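View pics/s2c.png

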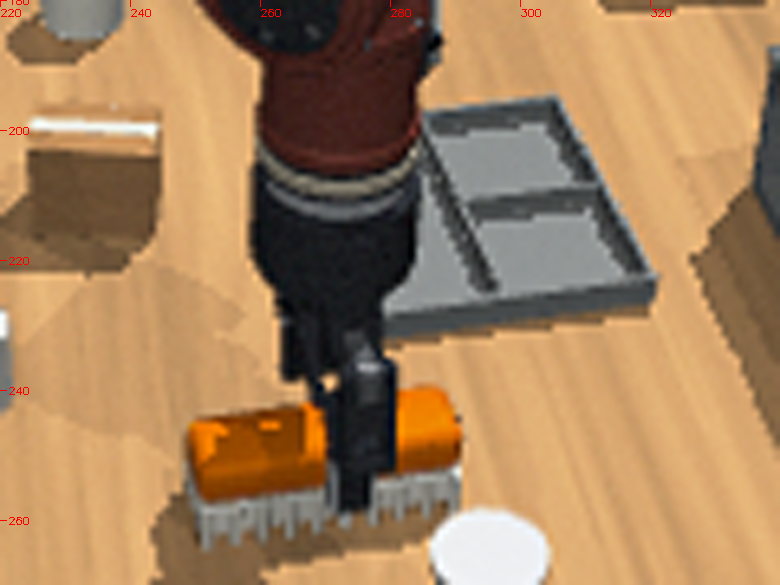

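carry_out(
  series=[0, 0, 0, 0, 0, 0, 0, 0, 0, 0, 0, 0, 0, 0, 0, 0, 0, 0, 0, 0, 0, 0, 0, 0, 0, 0, 0, 0, 0, 0, 0, 0, 0, 0, 0, 0, 0, 0, 0, 0, 0, 0, 0, 0, 0, 0, 0, 0],
  claw=255,
)

```text
time_s: 5.3
ee_pos: [524.0, -335.5, 48.7]
tcp_rot: [[0.997, 0.082, 0.001], [0.082, -0.997, -0.001], [0.001, 0.001, -1.0]]
contact_force: [0.4, -0.8, 4.2]
finger_gap: 39.0
```

carry_out(
  series=[0, 0, -1, 0, 0, 0, 0, 0, -2, 0, 0, 0, 0, 0, -3, 0, 0, 0, 0, 0, -3, 0, 0, 0, 0, 0, -3, 0, 0, 0],
)

```text
time_s: 5.92
ee_pos: [523.4, -335.0, 170.1]
tcp_rot: [[0.997, 0.082, 0.0], [0.082, -0.997, -0.0], [0.0, 0.0, -1.0]]
contact_force: [-0.6, 0.6, -0.5]
finger_gap: 38.6
```

Run:
```python
from h import *
st(); c,s=np.cos(np.radians(4.15)),np.sin(np.radians(4.15))
for n,x,y in [('wide',-41.5,0),('A',37.5,-41.5),('B',37.5,41.5)]: print(n,639.4+c*x-s*y,-134+s*x+c*y)
todelta(639.4-41.5*c,-134-41.5*s,170)
cap('side','s3.png'); cap('wrist','w3.png')
```

```text
t 5.92 pos [ 523.4 -335.   170.1] yaw_y -85.3 zaxis [ 1.e-04 -1.e-04 -1.e+00] F [-0.6  0.6 -0.5] gap 38.6 q6 46.2
wide 598.0088125911805 -137.00326570386034
A 679.8049410732755 -172.67739309810233
B 673.7984096655549 -89.89501828046335
t 5.92 pos [ 523.4 -335.   170.1] yaw_y -85.3 zaxis [ 1.e-04 -1.e-04 -1.e+00] F [-0.6  0.6 -0.5] gap 38.6 q6 46.2
tool shift cm [ 9.060e+00 -1.912e+01  1.000e-02]
```

View pics/s3.png

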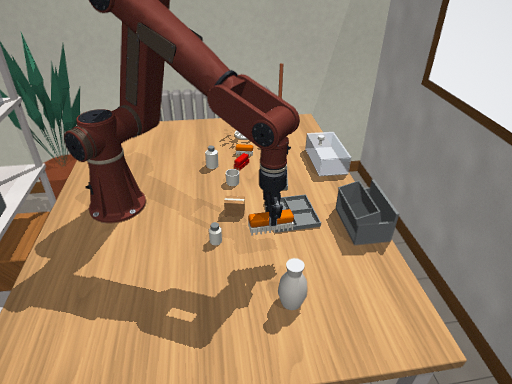

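View pics/w3.png

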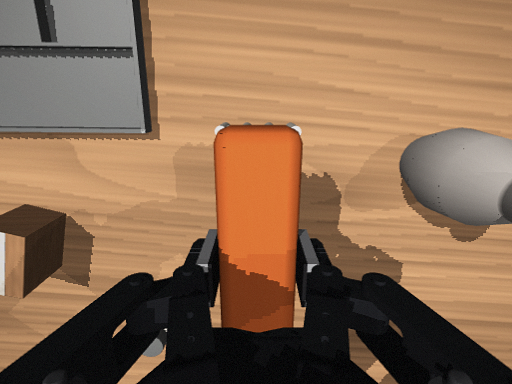

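carry_out(
  series=[1.13, -2.39, 0, 0, 0, 0, 1.13, -2.39, 0, 0, 0, 0, 1.13, -2.39, 0, 0, 0, 0, 1.13, -2.39, 0, 0, 0, 0, 1.13, -2.39, 0, 0, 0, 0, 1.13, -2.39, 0, 0, 0, 0, 1.13, -2.39, 0, 0, 0, 0, 1.13, -2.39, 0, 0, 0, 0, 0, 0, 0, 0, 0, -9.94, 0, 0, 0, 0, 0, -9.94, 0, 0, 0, 0, 0, -9.94, 0, 0, 0, 0, 0, -9.94, 0, 0, 0, 0, 0, -9.94, 0, 0, 0, 0, 0, -9.94, 0, 0, 0, 0, 0, -9.94, 0, 0, 0, 0, 0, -9.94, 0, 0, 0, 0, 0, -9.94, 0, 0, 0, 0, 0, 0, 0, 0, 0, 0, 0, 0],
)

```text
time_s: 8.4
ee_pos: [597.5, -137.1, 167.6]
tcp_rot: [[-0.07, 0.998, -0.001], [0.998, 0.07, 0.0], [0.0, -0.001, -1.0]]
contact_force: [-0.2, -0.1, -0.8]
finger_gap: 38.8
```

Run:
```python
from h import *
todelta(598,-137,52.5); cap('wrist','w4.png')
```

```text
t 8.4 pos [ 597.5 -137.1  167.6] yaw_y 4.02 zaxis [-1.1e-03  4.0e-04 -1.0e+00] F [-0.2 -0.1 -0.8] gap 38.8 q6 -23.5
tool shift cm [ 0.    0.06 11.51]
```

View pics/w4.png

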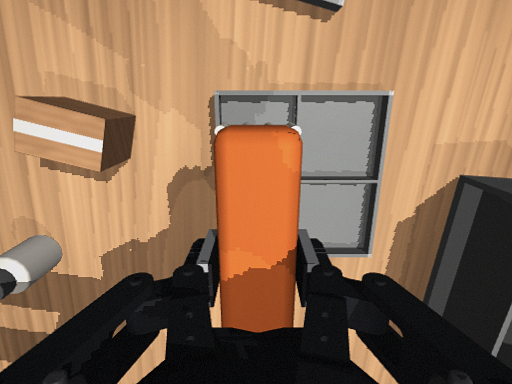

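Run:
```python
from h import *
W=viewer.camera_info('wrist'); th=np.radians(4.15); c,s=np.cos(th),np.sin(th)
for (u,v),(x,y) in [((215,91.5),(-81.5,85.5)),((393,92),(81.5,85.5)),((370,256),(81.5,-85.5))]:
    print(pt(W,u,v,18),(639.4+c*x-s*y,-134+s*x+c*y))
```

```text
[552.9 -55.3] (np.float64(551.9262411687025), np.float64(-54.62215979302532))
[714.2 -44.3] (np.float64(714.4988567744272), np.float64(-42.8262005224414))
[ 725.4 -212.6] (np.float64(726.8737588312974), np.float64(-213.37784020697467))
```

carry_out(
  series=[0, 0.05, 2, 0, 0, 0, 0, 0, 2.5, 0, 0, 0, 0, 0, 2.5, 0, 0, 0, 0, 0, 2, 0, 0, 0, 0, 0, 1.2, 0, 0, 0, 0, 0, 0.6, 0, 0, 0, 0, 0, 0.3, 0, 0, 0, 0, 0, 0.2, 0, 0, 0, 0, 0, 0.1, 0, 0, 0, 0, 0, 0, 0, 0, 0, 0, 0, 0, 0, 0, 0],
)

```text
time_s: 9.82
ee_pos: [598.7, -137.3, 54.6]
tcp_rot: [[-0.073, 0.997, 0.001], [0.997, 0.073, -0.0], [-0.0, 0.0, -1.0]]
contact_force: [-0.6, 0.0, -1.3]
finger_gap: 38.7
```

carry_out(
  series=[0, 0, 0.1, 0, 0, 0, 0, 0, 0.1, 0, 0, 0, 0, 0, 0, 0, 0, 0, 0, 0, 0, 0, 0, 0],
)

```text
time_s: 10.32
ee_pos: [598.6, -137.3, 52.8]
tcp_rot: [[-0.073, 0.997, 0.0], [0.997, 0.073, -0.0], [-0.0, 0.0, -1.0]]
contact_force: [-1.9, -0.4, 3.2]
finger_gap: 38.9
```

carry_out(
  series=[0, 0, 0, 0, 0, 0, 0, 0, 0, 0, 0, 0, 0, 0, 0, 0, 0, 0, 0, 0, 0, 0, 0, 0, 0, 0, 0, 0, 0, 0, 0, 0, 0, 0, 0, 0, 0, 0, -1, 0, 0, 0, 0, 0, -2, 0, 0, 0, 0, 0, -3, 0, 0, 0, 0, 0, -3, 0, 0, 0, 0, 0, -3, 0, 0, 0, 0, 0, -3, 0, 0, 0, 0, 0, -2, 0, 0, 0, 0, 0, 0, 0, 0, 0],
  claw=0,
)

```text
time_s: 12.08
ee_pos: [600.0, -137.7, 225.5]
tcp_rot: [[-0.073, 0.997, 0.005], [0.997, 0.073, -0.002], [-0.002, 0.005, -1.0]]
contact_force: [-0.9, -0.4, 0.1]
finger_gap: 85.5
```

Run:
```python
from h import *
todelta(354,-247,220); cap('wrist','w5.png')
```

```text
t 12.07 pos [ 600.  -137.7  225.5] yaw_y 4.16 zaxis [ 0.0053 -0.0019 -1.    ] F [-0.9 -0.4  0.1] gap 85.5 q6 -23.6
tool shift cm [ -9.11 -25.33   0.44]
```

View pics/w5.png

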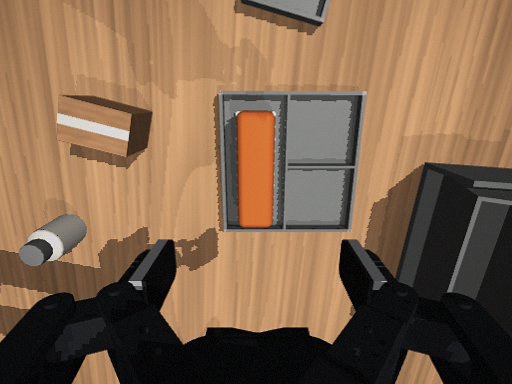

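carry_out(
  series=[-0.91, -2.53, 0, 0, 0, 0, -0.91, -2.53, 0, 0, 0, 0, -0.91, -2.53, 0, 0, 0, 0, -0.91, -2.53, 0, 0, 0, 0, -0.91, -2.53, 0, 0, 0, 0, -0.91, -2.53, 0, 0, 0, 0, -0.91, -2.53, 0, 0, 0, 0, -0.91, -2.53, 0, 0, 0, 0, -0.91, -2.53, 0, 0, 0, 0, -0.91, -2.53, 0, 0, 0, 0, 0, 0, 0, 0, 0, 0, 0, 0, 0, 0, 0, 0],
)

```text
time_s: 13.62
ee_pos: [352.8, -245.8, 221.4]
tcp_rot: [[-0.072, 0.997, -0.001], [0.997, 0.072, 0.001], [0.002, -0.001, -1.0]]
contact_force: [0.3, -0.8, -1.1]
finger_gap: 85.1
```

Run:
```python
from h import *
st(); cap('wrist','w6.png'); crop('w6.png',160,80,360,230,4,'w6c.png')
```

```text
t 13.62 pos [ 352.8 -245.8  221.4] yaw_y 4.14 zaxis [-7.0e-04  1.5e-03 -1.0e+00] F [ 0.3 -0.8 -1.1] gap 85.1 q6 -48.4
```

View pics/w6c.png

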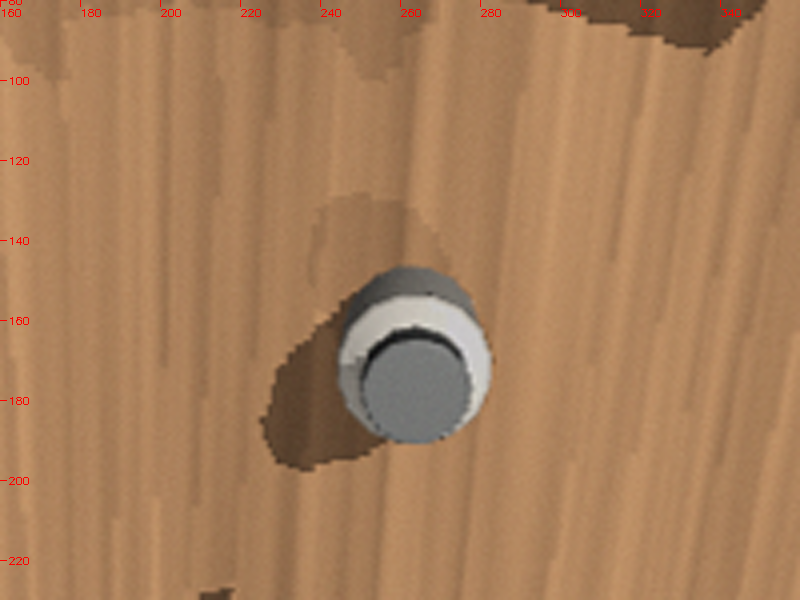

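Run:
```python
from h import *
W=viewer.camera_info('wrist'); print(pt(W,264,177.5,72),pt(W,263.8,172.5,50)); x,y=(pt(W,264,177.5,72)+pt(W,263.8,172.5,50))/2; todelta(x,y,44)
```

```text
[ 359.  -241.3] [ 359.3 -241.7]
t 13.68 pos [ 353.1 -245.8  221.7] yaw_y 4.18 zaxis [-4.0e-04  1.1e-03 -1.0e+00] F [ 1.  -0.6 -0.2] gap 85.2 q6 -48.4
tool shift cm [ 0.37  0.64 17.77]
```

carry_out(
  series=[0.37, 0.64, 0, 0, 0, 0, 0, 0, 2, 0, 0, 0, 0, 0, 3, 0, 0, 0, 0, 0, 3, 0, 0, 0, 0, 0, 3, 0, 0, 0, 0, 0, 3, 0, 0, 0, 0, 0, 2, 0, 0, 0, 0, 0, 1.3, 0, 0, 0, 0, 0, 0.4, 0, 0, 0, 0, 0, 0, 0, 0, 0],
)

```text
time_s: 14.92
ee_pos: [359.4, -242.3, 45.6]
tcp_rot: [[-0.073, 0.997, 0.0], [0.997, 0.073, -0.0], [-0.0, 0.0, -1.0]]
contact_force: [-0.0, 0.3, 0.9]
finger_gap: 85.4
```

carry_out(
  series=[0, 0, 0, 0, 0, 0, 0, 0, 0, 0, 0, 0, 0, 0, 0, 0, 0, 0, 0, 0, 0, 0, 0, 0, 0, 0, 0, 0, 0, 0, 0, 0, 0, 0, 0, 0, 0, 0, 0, 0, 0, 0, 0, 0, 0, 0, 0, 0],
  claw=255,
)

```text
time_s: 15.92
ee_pos: [359.6, -242.9, 46.2]
tcp_rot: [[-0.073, 0.997, 0.001], [0.997, 0.073, -0.001], [-0.001, 0.001, -1.0]]
contact_force: [-0.7, -0.0, 5.8]
finger_gap: 39.9
```

carry_out(
  series=[0, 0, -1, 0, 0, 0, 0, 0, -2, 0, 0, 0, 0, 0, -3, 0, 0, 0, 0, 0, -3, 0, 0, 0, 0, 0, -3, 0, 0, 0, 0, 0, 0, 0, 0, 0],
)

```text
time_s: 16.68
ee_pos: [360.3, -243.4, 167.7]
tcp_rot: [[-0.073, 0.997, 0.004], [0.997, 0.073, -0.004], [-0.004, 0.004, -1.0]]
contact_force: [0.6, -0.2, -1.6]
finger_gap: 39.8
```

Run:
```python
from h import *
todelta(679.8,-172.7,166); cap('side','s4.png'); crop('s4.png',160,160,320,280,5,'s4c.png')
```

```text
t 16.68 pos [ 360.3 -243.4  167.7] yaw_y 4.16 zaxis [ 0.0045 -0.0041 -1.    ] F [ 0.6 -0.2 -1.6] gap 39.8 q6 -47.5
tool shift cm [ 4.73 32.38  0.28]
```

View pics/s4c.png

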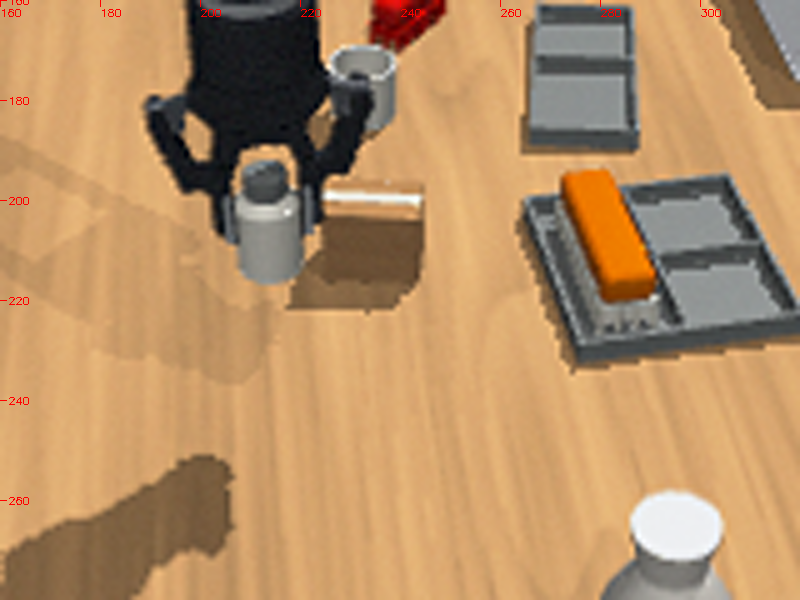

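carry_out(
  series=[0.39, 2.7, 0, 0, 0, 0, 0.39, 2.7, 0, 0, 0, 0, 0.39, 2.7, 0, 0, 0, 0, 0.39, 2.7, 0, 0, 0, 0, 0.39, 2.7, 0, 0, 0, 0, 0.39, 2.7, 0, 0, 0, 0, 0.39, 2.7, 0, 0, 0, 0, 0.39, 2.7, 0, 0, 0, 0, 0.39, 2.7, 0, 0, 0, 0, 0.39, 2.7, 0, 0, 0, 0, 0.39, 2.7, 0, 0, 0, 0, 0.39, 2.7, 0, 0, 0, 0, 0, 0, 0, 0, 0, 0, 0, 0, 0, 0, 0, 0],
)

```text
time_s: 18.48
ee_pos: [676.8, -171.7, 162.8]
tcp_rot: [[-0.073, 0.997, -0.004], [0.997, 0.073, 0.001], [0.002, -0.004, -1.0]]
contact_force: [-0.2, -0.6, -1.8]
finger_gap: 40.1
```

Run:
```python
from h import *
todelta(679.8,-172.7,50.5); cap('wrist','w7.png')
```

```text
t 18.48 pos [ 676.8 -171.7  162.8] yaw_y 4.17 zaxis [-0.0045  0.0012 -1.    ] F [-0.2 -0.6 -1.8] gap 40.1 q6 -24.1
tool shift cm [-0.14  0.34 11.23]
```

View pics/w7.png

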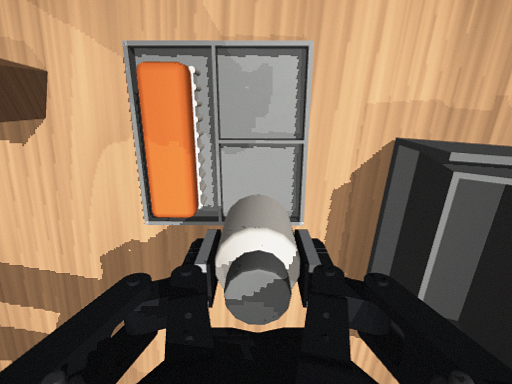

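carry_out(
  series=[-0.1, 0.2, 2, 0, 0, 0, 0, 0, 3, 0, 0, 0, 0, 0, 2.5, 0, 0, 0, 0, 0, 1.5, 0, 0, 0, 0, 0, 0.8, 0, 0, 0, 0, 0, 0.4, 0, 0, 0, 0, 0, 0, 0, 0, 0, 0, 0, 0, 0, 0, 0],
)

```text
time_s: 19.52
ee_pos: [681.5, -173.1, 64.5]
tcp_rot: [[-0.073, 0.997, 0.002], [0.997, 0.073, -0.001], [-0.001, 0.002, -1.0]]
contact_force: [-0.9, 0.1, -2.0]
finger_gap: 40.3
```

Run:
```python
from h import *
todelta(679.8,-172.7,50.5)
```

```text
t 19.52 pos [ 681.5 -173.1   64.5] yaw_y 4.16 zaxis [ 1.9e-03 -7.0e-04 -1.0e+00] F [-0.9  0.1 -2. ] gap 40.3 q6 -24.1
tool shift cm [ 0.05 -0.17  1.4 ]
```

carry_out(
  series=[0, -0.1, 0.6, 0, 0, 0, 0, 0, 0.4, 0, 0, 0, 0, 0, 0.2, 0, 0, 0, 0, 0, 0.1, 0, 0, 0, 0, 0, 0.1, 0, 0, 0, 0, 0, 0, 0, 0, 0, 0, 0, 0, 0, 0, 0],
)

```text
time_s: 20.4
ee_pos: [679.4, -172.8, 50.3]
tcp_rot: [[-0.073, 0.997, -0.001], [0.997, 0.073, 0.0], [0.0, -0.001, -1.0]]
contact_force: [-4.6, 2.3, 4.5]
finger_gap: 40.3
```

carry_out(
  series=[0, 0, 0, 0, 0, 0, 0, 0, 0, 0, 0, 0, 0, 0, 0, 0, 0, 0, 0, 0, 0, 0, 0, 0, 0, 0, 0, 0, 0, 0, 0, 0, -1, 0, 0, 0, 0, 0, -2, 0, 0, 0, 0, 0, -3, 0, 0, 0, 0, 0, -3, 0, 0, 0, 0, 0, -3, 0, 0, 0, 0, 0, -3, 0, 0, 0, 0, 0, -2, 0, 0, 0, 0, 0, 0, 0, 0, 0],
  claw=70,
)

```text
time_s: 22.02
ee_pos: [681.3, -173.5, 223.1]
tcp_rot: [[-0.073, 0.997, 0.006], [0.997, 0.073, -0.002], [-0.002, 0.006, -1.0]]
contact_force: [-0.1, -0.7, 0.3]
finger_gap: 62.5
```

Run:
```python
from h import *
todelta(445,97,220); cap('wrist','w8.png'); cap('side','s5.png')
```

```text
t 22.02 pos [ 681.3 -173.5  223.1] yaw_y 4.16 zaxis [ 0.0057 -0.0021 -1.    ] F [-0.1 -0.7  0.3] gap 62.5 q6 -24.2
tool shift cm [ 28.69 -21.6    0.11]
```

View pics/w8.png

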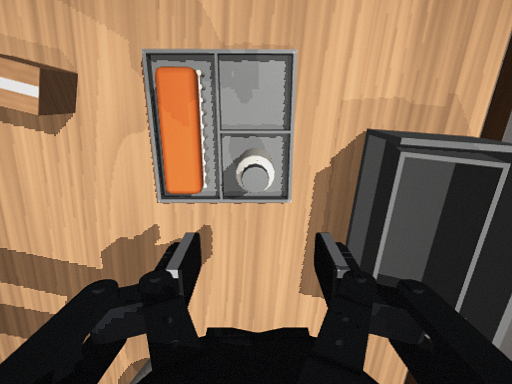

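carry_out(
  series=[2.39, -1.8, 0, 0, 0, 0, 2.39, -1.8, 0, 0, 0, 0, 2.39, -1.8, 0, 0, 0, 0, 2.39, -1.8, 0, 0, 0, 0, 2.39, -1.8, 0, 0, 0, 0, 2.39, -1.8, 0, 0, 0, 0, 2.39, -1.8, 0, 0, 0, 0, 2.39, -1.8, 0, 0, 0, 0, 2.39, -1.8, 0, 0, 0, 0, 2.39, -1.8, 0, 0, 0, 0, 2.39, -1.8, 0, 0, 0, 0, 2.39, -1.8, 0, 0, 0, 0, 0, 0, 0, 0, 0, 0, 0, 0, 0, 0, 0, 0],
  claw=0,
)

```text
time_s: 23.88
ee_pos: [443.3, 97.1, 218.4]
tcp_rot: [[-0.073, 0.997, -0.001], [0.997, 0.073, -0.001], [-0.0, -0.001, -1.0]]
contact_force: [0.1, 0.2, -0.1]
finger_gap: 84.9
```

Run:
```python
from h import *
st(); cap('wrist','w9.png'); crop('w9.png',160,80,360,230,4,'w9c.png')
```

```text
t 23.88 pos [443.3  97.1 218.4] yaw_y 4.17 zaxis [-1.3e-03 -6.0e-04 -1.0e+00] F [ 0.1  0.2 -0.1] gap 84.9 q6 -0.7
```

View pics/w9c.png

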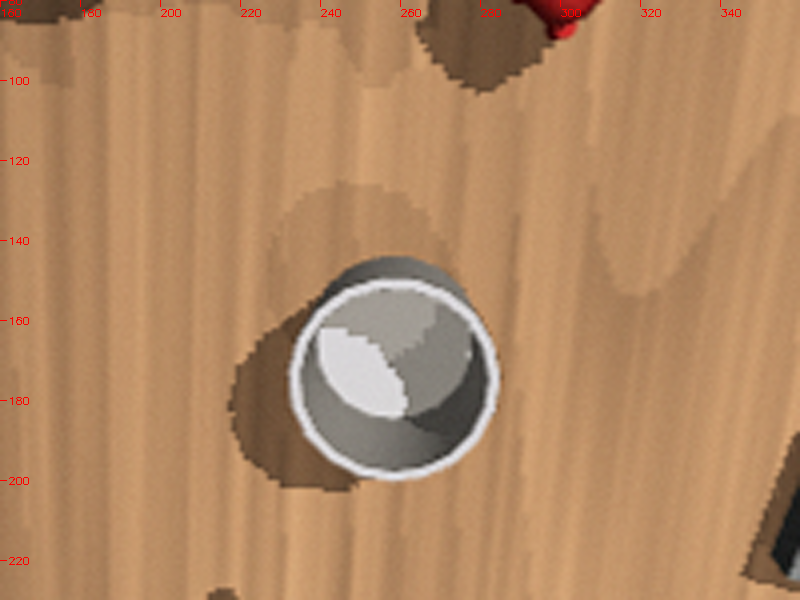

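View pics/w9.png

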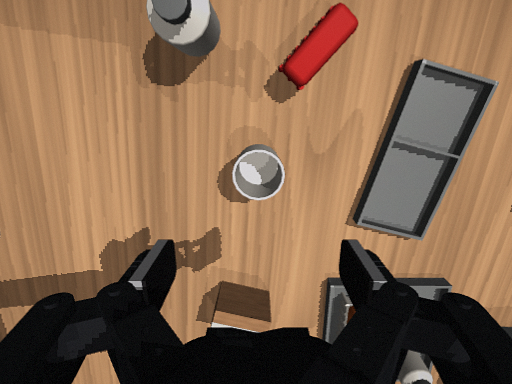

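Run:
```python
from h import *
W=viewer.camera_info('wrist'); x,y=pt(W,258.6,174.75,50); print(x,y)
crop('w9.png',340,45,510,245,3.9,'w9t.png')
for u,v in [(421,60),(496,83),(421,238),(355,221),(392,145),(459,157)]: print(pt(W,u,v,18))
todelta(x,y,45)
```

```text
444.4 98.7
[605.3 226.2]
[690.9 209.9]
[655.9  23. ]
[568.6  40.1]
[594.  136.3]
[674.2 128.3]
t 23.93 pos [443.6  96.9 218.7] yaw_y 4.14 zaxis [-8.e-04 -5.e-04 -1.e+00] F [ 0.1 -0.7  0.5] gap 85.0 q6 -0.7
tool shift cm [ 0.18  0.1  17.37]
```

View pics/w9t.png

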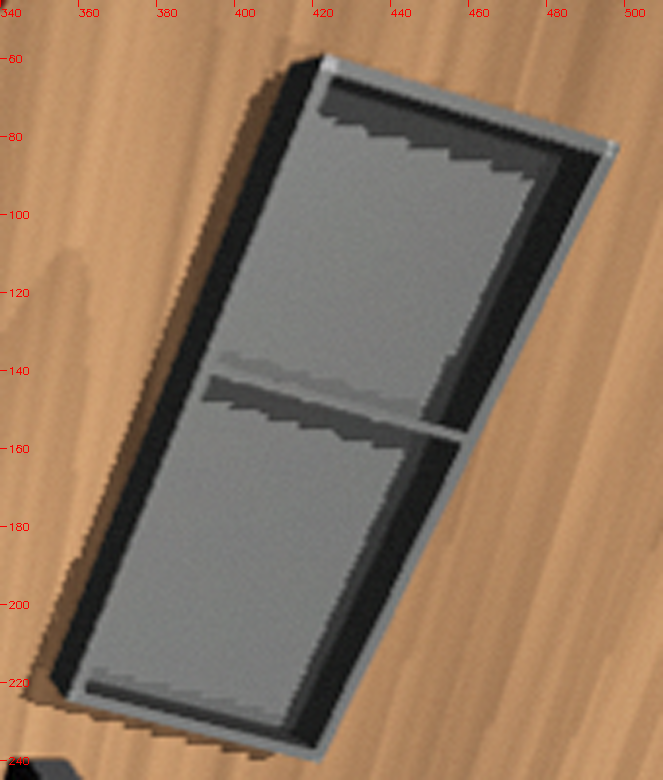

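Run:
```python
from h import *
W=viewer.camera_info('wrist')
c=np.array([pt(W,u,v,18) for u,v in [(423.3,59.9),(498.5,82.7),(422,239.1),(358,223.2)]]);print(c,c.mean(0))
for u,v in [(394.4,141.2),(459.7,156.5)]: print(pt(W,u,v,18))
f=lambda a:print(np.hypot(*a),np.degrees(np.arctan2(a[1],a[0])))
f(c[1]-c[0]);f(c[2]-c[3]);f(c[0]-c[3]);f(c[1]-c[2])
```

```text
[[607.6 226.5]
 [693.4 210.4]
 [657.5  21.6]
 [572.8  37.4]] [632.825 123.975]
[595.8 140.8]
[674.8 128.9]
87.29747991780744 -10.627718857765833
86.16107009549039 -10.5665506903585
192.27545345155215 79.57255029194945
192.1828556349395 79.23383194231013
```

carry_out(
  series=[0.18, 0.1, 2, 0, 0, 0, 0, 0, 3, 0, 0, 0, 0, 0, 3, 0, 0, 0, 0, 0, 3, 0, 0, 0, 0, 0, 3, 0, 0, 0, 0, 0, 2, 0, 0, 0, 0, 0, 1.1, 0, 0, 0, 0, 0, 0.2, 0, 0, 0, 0, 0, 0, 0, 0, 0, 0, 0, 0, 0, 0, 0],
)

```text
time_s: 25.18
ee_pos: [445.3, 99.4, 47.2]
tcp_rot: [[-0.072, 0.997, 0.002], [0.997, 0.072, 0.0], [-0.0, 0.002, -1.0]]
contact_force: [-0.8, 0.0, 0.5]
finger_gap: 85.5
```

carry_out(
  series=[0, 0, 0, 0, 0, 0, 0, 0, 0, 0, 0, 0, 0, 0, 0, 0, 0, 0, 0, 0, 0, 0, 0, 0, 0, 0, 0, 0, 0, 0, 0, 0, 0, 0, 0, 0, 0, 0, 0, 0, 0, 0],
  claw=255,
)

```text
time_s: 26.05
ee_pos: [444.9, 99.4, 47.4]
tcp_rot: [[-0.073, 0.997, 0.001], [0.997, 0.073, -0.0], [-0.0, 0.001, -1.0]]
contact_force: [-2.4, -0.0, 6.5]
finger_gap: 54.3
```

carry_out(
  series=[0, 0, -1, 0, 0, 0, 0, 0, -2, 0, 0, 0, 0, 0, -3, 0, 0, 0, 0, 0, -3, 0, 0, 0, 0, 0, -3, 0, 0, 0, 0, 0, 0, 0, 0, 0],
)

```text
time_s: 26.8
ee_pos: [446.6, 99.6, 169.3]
tcp_rot: [[-0.073, 0.997, 0.007], [0.997, 0.073, 0.0], [-0.0, 0.007, -1.0]]
contact_force: [-0.4, -0.5, -0.4]
finger_gap: 54.2
```

Run:
```python
from h import *
todelta(673.8,-89.9,167); cap('side','s6.png'); crop('s6.png',160,100,320,220,5,'s6c.png')
```

```text
t 26.8 pos [446.6  99.6 169.3] yaw_y 4.17 zaxis [ 7.e-03  5.e-04 -1.e+00] F [-0.4 -0.5 -0.4] gap 54.2 q6 -0.4
tool shift cm [-20.55  21.28   0.38]
```

View pics/s6c.png

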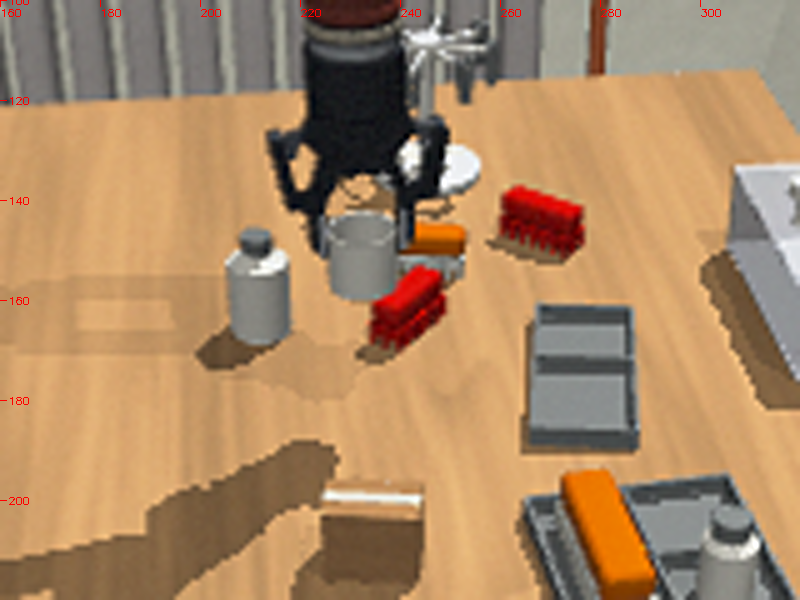

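carry_out(
  series=[-1.71, 1.77, 0, 0, 0, 0, -1.71, 1.77, 0, 0, 0, 0, -1.71, 1.77, 0, 0, 0, 0, -1.71, 1.77, 0, 0, 0, 0, -1.71, 1.77, 0, 0, 0, 0, -1.71, 1.77, 0, 0, 0, 0, -1.71, 1.77, 0, 0, 0, 0, -1.71, 1.77, 0, 0, 0, 0, -1.71, 1.77, 0, 0, 0, 0, -1.71, 1.77, 0, 0, 0, 0, -1.71, 1.77, 0, 0, 0, 0, -1.71, 1.77, 0, 0, 0, 0, 0, 0, 0, 0, 0, 0, 0, 0, 0, 0, 0, 0, 0, 0, 0, 0, 0, 0],
)

```text
time_s: 28.72
ee_pos: [670.4, -89.6, 165.5]
tcp_rot: [[-0.073, 0.997, -0.002], [0.997, 0.073, 0.0], [0.001, -0.001, -1.0]]
contact_force: [-0.3, -0.1, -0.4]
finger_gap: 54.1
```

Run:
```python
from h import *
todelta(673.8,-89.9,52); cap('wrist','w10.png')
```

```text
t 28.73 pos [670.4 -89.6 165.5] yaw_y 4.17 zaxis [-1.5e-03  5.0e-04 -1.0e+00] F [-0.3 -0.1 -0.4] gap 54.1 q6 -17.7
tool shift cm [-0.06  0.36 11.35]
```

View pics/w10.png

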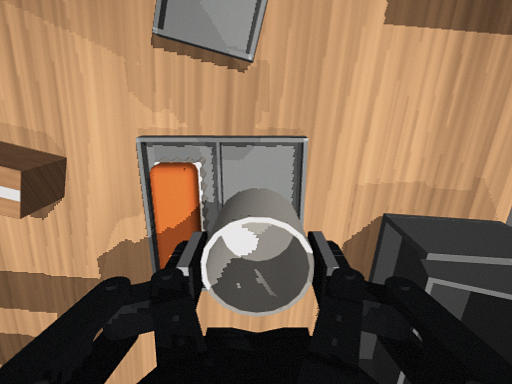

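carry_out(
  series=[0, 0.25, 2, 0, 0, 0, 0, 0, 3, 0, 0, 0, 0, 0, 2.5, 0, 0, 0, 0, 0, 1.5, 0, 0, 0, 0, 0, 0.9, 0, 0, 0, 0, 0, 0.5, 0, 0, 0, 0, 0, 0.3, 0, 0, 0, 0, 0, 0, 0, 0, 0, 0, 0, 0, 0, 0, 0],
)

```text
time_s: 29.9
ee_pos: [674.1, -89.9, 60.1]
tcp_rot: [[-0.073, 0.997, 0.001], [0.997, 0.073, -0.0], [-0.0, 0.001, -1.0]]
contact_force: [-0.6, -0.2, -0.6]
finger_gap: 54.4
```

Run:
```python
from h import *
todelta(673.8,-89.9,51.5)
```

```text
t 29.9 pos [674.1 -89.9  60.1] yaw_y 4.16 zaxis [ 1.3e-03 -3.0e-04 -1.0e+00] F [-0.6 -0.2 -0.6] gap 54.4 q6 -17.7
tool shift cm [-0.   -0.03  0.86]
```

carry_out(
  series=[0, 0, 0.4, 0, 0, 0, 0, 0, 0.3, 0, 0, 0, 0, 0, 0.1, 0, 0, 0, 0, 0, 0.1, 0, 0, 0, 0, 0, 0, 0, 0, 0, 0, 0, 0, 0, 0, 0],
)

```text
time_s: 30.65
ee_pos: [673.4, -89.7, 51.6]
tcp_rot: [[-0.073, 0.997, -0.001], [0.997, 0.073, 0.0], [0.0, -0.001, -1.0]]
contact_force: [-4.2, 0.7, 5.8]
finger_gap: 54.2
```

Release with partial opening, then up.

carry_out(
  series=[0, 0, 0, 0, 0, 0, 0, 0, 0, 0, 0, 0, 0, 0, 0, 0, 0, 0, 0, 0, 0, 0, 0, 0, 0, 0, 0, 0, 0, 0, 0, 0, -1, 0, 0, 0, 0, 0, -2, 0, 0, 0, 0, 0, -3, 0, 0, 0, 0, 0, -3, 0, 0, 0, 0, 0, -3, 0, 0, 0, 0, 0, -3, 0, 0, 0, 0, 0, -2, 0, 0, 0, 0, 0, 0, 0, 0, 0],
  claw=45,
)

```text
time_s: 32.28
ee_pos: [675.2, -90.1, 223.9]
tcp_rot: [[-0.073, 0.997, 0.006], [0.997, 0.073, -0.001], [-0.002, 0.006, -1.0]]
contact_force: [-0.6, -0.4, -0.1]
finger_gap: 70.3
```

Run:
```python
from h import *
todelta(518,333,230); cap('wrist','w11.png')
```

```text
t 32.27 pos [675.2 -90.1 223.9] yaw_y 4.16 zaxis [ 0.0058 -0.0014 -1.    ] F [-0.6 -0.4 -0.1] gap 70.3 q6 -17.7
tool shift cm [ 43.34 -12.6   -0.76]
```

View pics/w11.png

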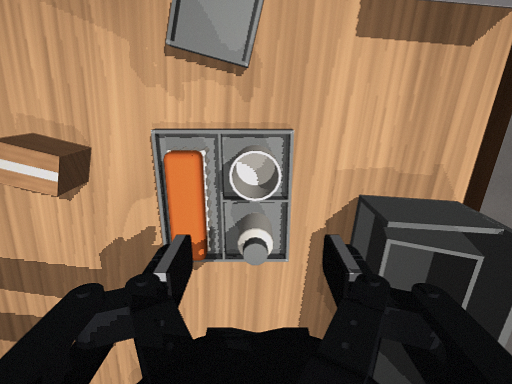

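carry_out(
  series=[2.71, -0.34, 0, 0, 0, 0, 2.71, -0.34, 0, 0, 0, 0, 2.71, -0.34, 0, 0, 0, 0, 2.71, -0.34, 0, 0, 0, 0, 2.71, -0.34, 0, 0, 0, 0, 2.71, -0.34, 0, 0, 0, 0, 2.71, -0.34, 0, 0, 0, 0, 2.71, -0.34, 0, 0, 0, 0, 0, 0, 0, 0, 0, 0, 0, 0, 0, 0, 0, 0],
  claw=0,
)

```text
time_s: 33.58
ee_pos: [629.7, 124.9, 219.0]
tcp_rot: [[-0.073, 0.997, -0.002], [0.997, 0.073, -0.001], [-0.0, -0.002, -1.0]]
contact_force: [0.3, 0.5, 0.2]
finger_gap: 85.3
```

Run:
```python
from h import *
cap('wrist','w12.png'); todelta(518,333,230); crop('w12.png',180,80,340,240,4.5,'w12c.png')
```

```text
t 33.62 pos [630.1 124.4 219.3] yaw_y 4.17 zaxis [-1.7e-03 -5.0e-04 -1.0e+00] F [ 0.1 -0.   0.3] gap 85.2 q6 0.8
tool shift cm [21.62 -9.67 -1.06]
```

View pics/w12c.png

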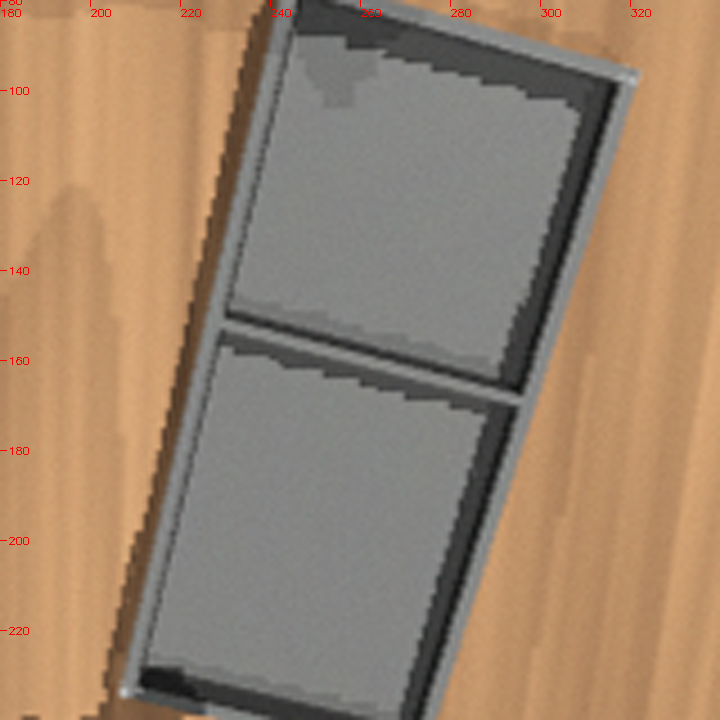

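View pics/w12.png

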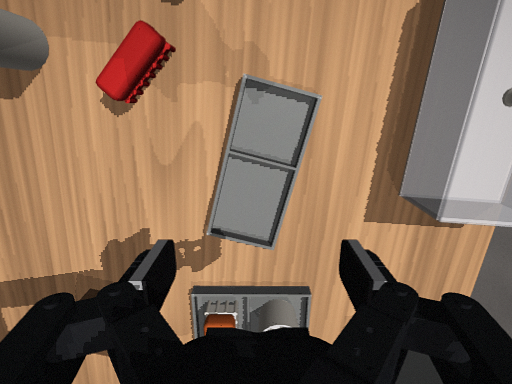

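Run:
```python
from h import *
W=viewer.camera_info('wrist')
crop('w12.png',220,60,300,120,8,'a.png');crop('w12.png',230,210,310,270,8,'b.png')
c=np.array([pt(W,u,v,18) for u,v in [(243.5,75),(321.4,97.1),(272,248),(207.1,233.3)]]);print(c,c.mean(0))
for u,v in [(229.3,152),(296.7,169.3)]: print(pt(W,u,v,18))
f=lambda a:print(np.hypot(*a),np.degrees(np.arctan2(a[1],a[0])))
f(c[1]-c[0]);f(c[2]-c[3]);f(c[0]-c[3]);f(c[1]-c[2])
```

```text
[[607.3 225.6]
 [693.  209.4]
 [655.7  22.2]
 [572.3  36.8]] [632.075 123.5  ]
[595.8 142.1]
[675.4 127.5]
87.21771609025318 -10.704400345345231
84.66829394761663 -9.92957840057575
192.01677010094718 79.49765628455684
190.87988369652786 78.73127479891107
```

View pics/a.png

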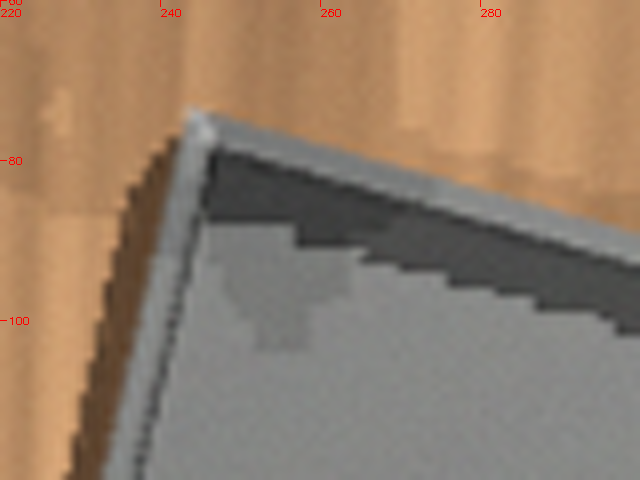

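View pics/b.png

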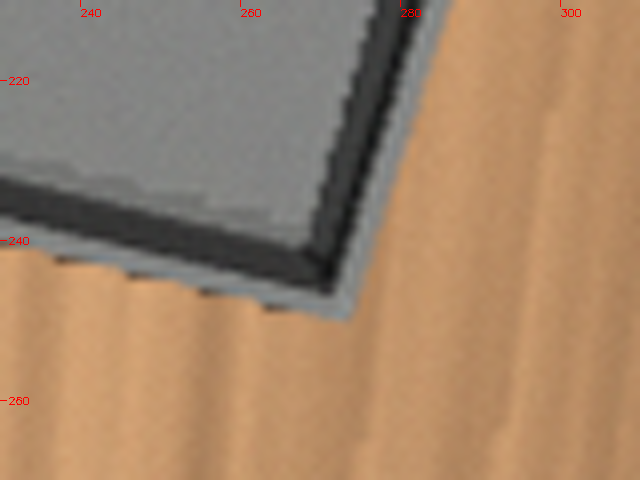

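carry_out(
  series=[2.16, -0.97, -0.1, 0, 0, 0, 2.16, -0.97, -0.1, 0, 0, 0, 2.16, -0.97, -0.1, 0, 0, 0, 2.16, -0.97, -0.1, 0, 0, 0, 2.16, -0.97, -0.1, 0, 0, 0, 2.16, -0.97, -0.1, 0, 0, 0, 2.16, -0.97, -0.1, 0, 0, 0, 2.16, -0.97, -0.1, 0, 0, 0, 2.16, -0.97, -0.1, 0, 0, 0, 2.16, -0.97, -0.1, 0, 0, 0, 0, 0, 0, 0, 0, 0, 0, 0, 0, 0, 0, 0],
)

```text
time_s: 35.12
ee_pos: [518.2, 332.9, 230.3]
tcp_rot: [[-0.073, 0.997, 0.0], [0.997, 0.073, -0.001], [-0.001, 0.0, -1.0]]
contact_force: [0.1, 0.4, 0.0]
finger_gap: 85.5
```

Run:
```python
from h import *
cap('wrist','w13.png'); st(); crop('w13.png',180,110,340,230,5,'w13c.png')
```

```text
t 35.17 pos [518.4 332.6 230.3] yaw_y 4.15 zaxis [ 2.e-04 -5.e-04 -1.e+00] F [ 0.8 -0.8 -0.3] gap 85.4 q6 22.0
```

View pics/w13.png

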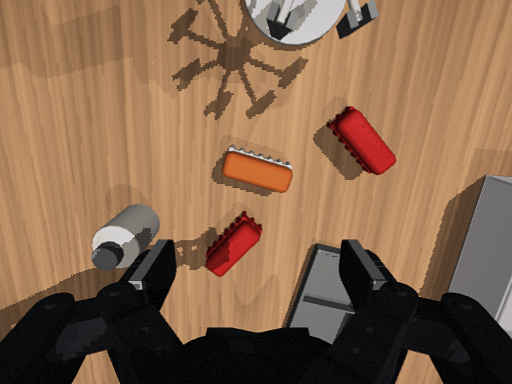

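View pics/w13c.png

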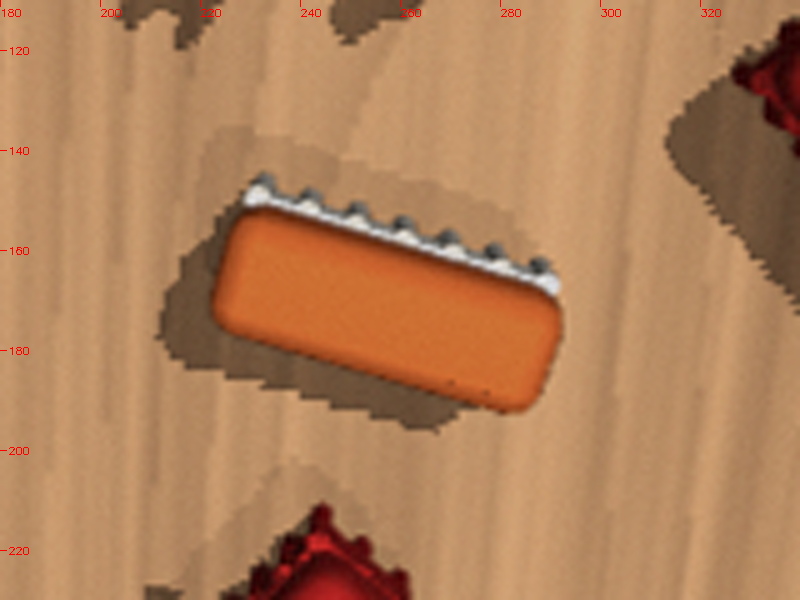

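Run:
```python
from h import *
W=viewer.camera_info('wrist'); g=lambda x,y,z=40:pt(W,180+x/5,110+y/5,z)
f=lambda a:print(np.hypot(*a),np.degrees(np.arctan2(a[1],a[0])))
f(g(545,285)-g(265,207)); f(g(500,412)-g(225,335)); f(g(549,355)-g(222,267)); c=g(387,310); print(c)
print('red near', pt(W,242,212,0),pt(W,260,230,20),pt(W,210,272,40))
todelta(*c,230)
```

```text
65.22898128899452 -11.585556467021249
65.86197689107127 -12.094757077012106
77.09325521730162 -11.295357104323674
[518.3 331.8]
red near [502.4 265.3] [527.5 250.2] [467.5 196.5]
t 35.17 pos [518.4 332.6 230.3] yaw_y 4.15 zaxis [ 2.e-04 -5.e-04 -1.e+00] F [ 0.8 -0.8 -0.3] gap 85.4 q6 22.0
tool shift cm [-0.08 -0.02  0.03]
```

carry_out(
  series=[-0.08, 0, 0, 0, 0, -9.27, 0, 0, 0, 0, 0, -9.27, 0, 0, 0, 0, 0, -9.27, 0, 0, 0, 0, 0, -9.27, 0, 0, 0, 0, 0, -9.27, 0, 0, 0, 0, 0, -9.27, 0, 0, 0, 0, 0, -9.27, 0, 0, 0, 0, 0, -9.27, 0, 0, 2, 0, 0, 0, 0, 0, 3, 0, 0, 0, 0, 0, 3, 0, 0, 0, 0, 0, 3, 0, 0, 0, 0, 0, 1, 0, 0, 0, 0, 0, 0, 0, 0, 0, 0, 0, 0, 0, 0, 0],
  claw=75,
)

```text
time_s: 37.05
ee_pos: [519.4, 332.5, 111.6]
tcp_rot: [[-0.979, 0.203, 0.002], [0.203, 0.979, 0.001], [-0.002, 0.002, -1.0]]
contact_force: [0.2, 0.2, 0.1]
finger_gap: 60.8
```

Run:
```python
from h import *
cap('wrist','w14.png'); todelta(518.3,331.8,45)
```

```text
t 37.1 pos [519.6 332.6 111.9] yaw_y 78.29 zaxis [ 0.0028  0.0013 -1.    ] F [-0.2 -0.4  0.3] gap 60.0 q6 -52.2
tool shift cm [ 0.12 -0.12  6.69]
```

View pics/w14.png

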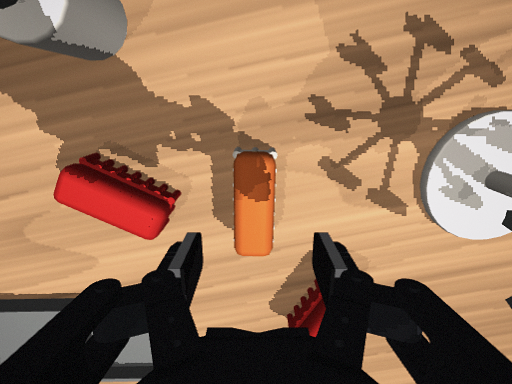

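carry_out(
  series=[0, -0.05, 2, 0, 0, 0, 0, 0, 2, 0, 0, 0, 0, 0, 1.4, 0, 0, 0, 0, 0, 0.8, 0, 0, 0, 0, 0, 0.3, 0, 0, 0, 0, 0, 0, 0, 0, 0, 0, 0, 0, 0, 0, 0, 0, 0, 0, 0, 0, 0],
)

```text
time_s: 38.1
ee_pos: [518.8, 331.9, 46.0]
tcp_rot: [[-0.979, 0.202, 0.001], [0.202, 0.979, 0.001], [-0.001, 0.001, -1.0]]
contact_force: [-0.4, -0.3, 0.8]
finger_gap: 60.2
```

Run:
```python
from h import *
cap('wrist','w15.png'); todelta(518.3,331.8,45)
```

```text
t 38.15 pos [518.6 331.8  45.9] yaw_y 78.32 zaxis [ 9.e-04  5.e-04 -1.e+00] F [-0.6  0.2 -0.1] gap 60.6 q6 -52.2
tool shift cm [ 0.03 -0.01  0.09]
```

View pics/w15.png

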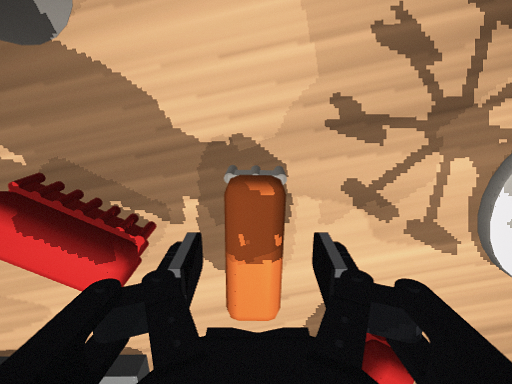

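carry_out(
  series=[0, 0, 0, 0, 0, 0, 0, 0, 0, 0, 0, 0, 0, 0, 0, 0, 0, 0, 0, 0, 0, 0, 0, 0, 0, 0, 0, 0, 0, 0, 0, 0, 0, 0, 0, 0, 0, 0, 0, 0, 0, 0],
  claw=255,
)

```text
time_s: 39.02
ee_pos: [518.7, 331.8, 45.8]
tcp_rot: [[-0.979, 0.202, 0.001], [0.202, 0.979, 0.0], [-0.001, 0.001, -1.0]]
contact_force: [1.3, 0.1, 4.1]
finger_gap: 29.2
```

carry_out(
  series=[0, 0, -1, 0, 0, 0, 0, 0, -2, 0, 0, 0, 0, 0, -3, 0, 0, 0, 0, 0, -3, 0, 0, 0, 0, 0, -3, 0, 0, 0, 0, 0, 0, 0, 0, 0],
)

```text
time_s: 39.78
ee_pos: [520.5, 332.8, 169.7]
tcp_rot: [[-0.979, 0.202, 0.007], [0.202, 0.979, 0.004], [-0.006, 0.005, -1.0]]
contact_force: [0.8, -0.6, -2.0]
finger_gap: 28.6
```

Run:
```python
from h import *
cap('wrist','w16.png'); todelta(624.7,82.2,166)
```

```text
t 39.83 pos [519.1 332.1 167.2] yaw_y 78.32 zaxis [ 0.0033  0.0017 -1.    ] F [ 0.3  0.5 -1.9] gap 28.8 q6 -52.2
tool shift cm [-15.4  -22.34   0.12]
```

View pics/w16.png

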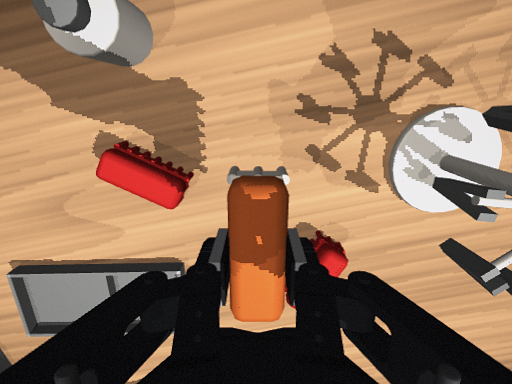

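carry_out(
  series=[-1.54, -2.23, 0, 0, 0, 0, -1.54, -2.23, 0, 0, 0, 0, -1.54, -2.23, 0, 0, 0, 0, -1.54, -2.23, 0, 0, 0, 0, -1.54, -2.23, 0, 0, 0, 0, -1.54, -2.23, 0, 0, 0, 0, -1.54, -2.23, 0, 0, 0, 0, -1.54, -2.23, 0, 0, 0, 0, -1.54, -2.23, 0, 0, 0, 0, -1.54, -2.23, 0, 0, 0, 0, 0, 0, 0, 0, 0, 9.88, 0, 0, 0, 0, 0, 9.88, 0, 0, 0, 0, 0, 9.88, 0, 0, 0, 0, 0, 9.88, 0, 0, 0, 0, 0, 9.88, 0, 0, 0, 0, 0, 9.88, 0, 0, 0, 0, 0, 9.88, 0, 0, 0, 0, 0, 9.88, 0, 0, 0, 0, 0, 9.88, 0, 0, 0, 0, 0, 0],
)

```text
time_s: 42.32
ee_pos: [622.5, 82.0, 163.1]
tcp_rot: [[0.182, 0.983, -0.004], [0.983, -0.182, -0.0], [-0.001, -0.004, -1.0]]
contact_force: [-0.3, 0.2, -1.1]
finger_gap: 28.9
```

Run:
```python
from h import *
cap('wrist','w17.png'); todelta(624.7,82.2,50)
```

```text
t 42.38 pos [622.7  82.  163.4] yaw_y -10.43 zaxis [-3.3e-03 -1.0e-04 -1.0e+00] F [-0.3  0.  -0.6] gap 28.6 q6 11.5
tool shift cm [ 0.06  0.23 11.34]
```

View pics/w17.png

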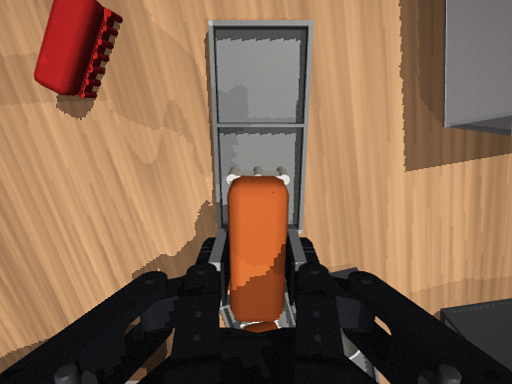

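carry_out(
  series=[0, 0.15, 2, 0, 0, 0, 0, 0, 3, 0, 0, 0, 0, 0, 2.5, 0, 0, 0, 0, 0, 1.5, 0, 0, 0, 0, 0, 0.9, 0, 0, 0, 0, 0, 0.5, 0, 0, 0, 0, 0, 0.3, 0, 0, 0, 0, 0, 0, 0, 0, 0, 0, 0, 0, 0, 0, 0],
)

```text
time_s: 43.5
ee_pos: [625.9, 81.8, 59.0]
tcp_rot: [[0.184, 0.983, 0.001], [0.983, -0.184, 0.0], [0.0, 0.001, -1.0]]
contact_force: [-0.7, -0.8, -1.2]
finger_gap: 28.8
```

carry_out(
  series=[0, 0, 0.4, 0, 0, 0, 0, 0, 0.3, 0, 0, 0, 0, 0, 0.1, 0, 0, 0, 0, 0, 0.1, 0, 0, 0, 0, 0, 0, 0, 0, 0, 0, 0, 0, 0, 0, 0],
)

```text
time_s: 44.25
ee_pos: [625.1, 81.8, 49.8]
tcp_rot: [[0.184, 0.983, -0.001], [0.983, -0.184, -0.0], [-0.0, -0.001, -1.0]]
contact_force: [-2.8, -0.5, 5.2]
finger_gap: 28.7
```

carry_out(
  series=[0, 0, 0, 0, 0, 0, 0, 0, 0, 0, 0, 0, 0, 0, 0, 0, 0, 0, 0, 0, 0, 0, 0, 0, 0, 0, 0, 0, 0, 0, 0, 0, -1, 0, 0, 0, 0, 0, -2, 0, 0, 0, 0, 0, -3, 0, 0, 0, 0, 0, -3, 0, 0, 0, 0, 0, -3, 0, 0, 0, 0, 0, -3, 0, 0, 0, 0, 0, -2, 0, 0, 0, 0, 0, 0, 0, 0, 0],
  claw=45,
)

```text
time_s: 45.88
ee_pos: [627.0, 81.8, 222.7]
tcp_rot: [[0.184, 0.983, 0.006], [0.983, -0.184, 0.0], [0.001, 0.006, -1.0]]
contact_force: [1.1, -0.5, 0.4]
finger_gap: 70.4
```

Run:
```python
from h import *
todelta(366,242,235); cap('wrist','w18.png')
```

```text
t 45.88 pos [627.   81.8 222.7] yaw_y -10.6 zaxis [ 5.8e-03  1.0e-04 -1.0e+00] F [ 1.1 -0.5  0.4] gap 70.4 q6 11.7
tool shift cm [ 10.95 -28.6   -1.38]
```

View pics/w18.png

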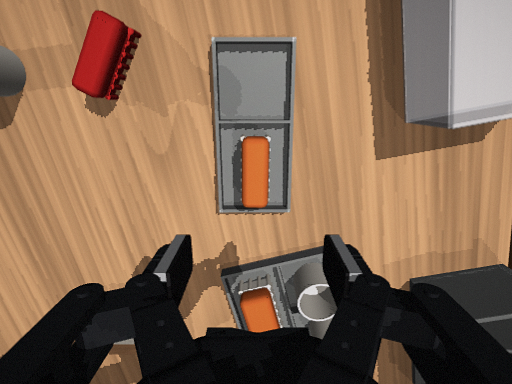

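carry_out(
  series=[0.91, -2.38, -0.12, 0, 0, 0, 0.91, -2.38, -0.12, 0, 0, 0, 0.91, -2.38, -0.12, 0, 0, 0, 0.91, -2.38, -0.12, 0, 0, 0, 0.91, -2.38, -0.12, 0, 0, 0, 0.91, -2.38, -0.12, 0, 0, 0, 0.91, -2.38, -0.12, 0, 0, 0, 0.91, -2.38, -0.12, 0, 0, 0, 0.91, -2.38, -0.12, 0, 0, 0, 0.91, -2.38, -0.12, 0, 0, 0, 0.91, -2.38, -0.12, 0, 0, 0, 0.91, -2.38, -0.12, 0, 0, 0, 0, 0, 0, 0, 0, 0, 0, 0, 0, 0, 0, 0, 0, 0, 0, 0, 0, 0],
  claw=0,
)

```text
time_s: 47.8
ee_pos: [365.3, 241.4, 233.7]
tcp_rot: [[0.185, 0.983, 0.0], [0.983, -0.185, -0.0], [-0.0, 0.0, -1.0]]
contact_force: [-0.0, -0.2, -0.6]
finger_gap: 85.4
```

Run:
```python
from h import *
cap('wrist','w19.png'); st(); crop('w19.png',160,80,360,230,4,'w19c.png')
```

```text
t 47.85 pos [365.3 241.3 233.7] yaw_y -10.65 zaxis [ 1.e-04 -2.e-04 -1.e+00] F [ 0.3 -0.4 -1.6] gap 85.9 q6 34.9
```

View pics/w19c.png

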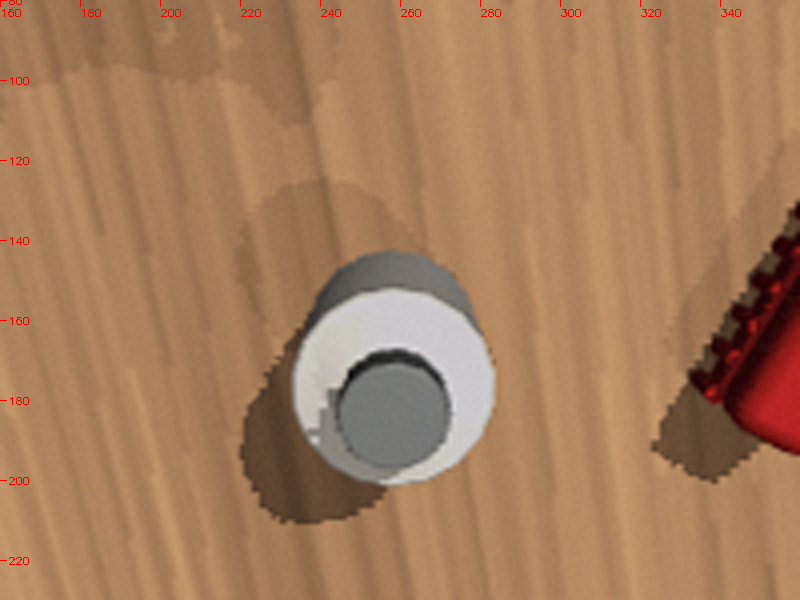

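Run:
```python
from h import *
W=viewer.camera_info('wrist'); a=pt(W,258.75,183.75,95);b=pt(W,258.5,176.5,70);print(a,b); x,y=(a+b)/2; todelta(x,y,55)
```

```text
[366.3 241.7] [366.2 242.2]
t 47.85 pos [365.3 241.3 233.7] yaw_y -10.65 zaxis [ 1.e-04 -2.e-04 -1.e+00] F [ 0.3 -0.4 -1.6] gap 85.9 q6 34.9
tool shift cm [ 0.08  0.08 17.87]
```

carry_out(
  series=[0.08, 0.08, 2, 0, 0, 0, 0, 0, 3, 0, 0, 0, 0, 0, 3, 0, 0, 0, 0, 0, 3, 0, 0, 0, 0, 0, 3, 0, 0, 0, 0, 0, 2, 0, 0, 0, 0, 0, 1.2, 0, 0, 0, 0, 0, 0.5, 0, 0, 0, 0, 0, 0, 0, 0, 0, 0, 0, 0, 0, 0, 0],
)

```text
time_s: 49.1
ee_pos: [366.5, 242.6, 57.5]
tcp_rot: [[0.184, 0.983, 0.002], [0.983, -0.184, 0.001], [0.001, 0.001, -1.0]]
contact_force: [0.4, -0.1, 0.1]
finger_gap: 85.4
```

carry_out(
  series=[0, 0, 0, 0, 0, 0, 0, 0, 0, 0, 0, 0, 0, 0, 0, 0, 0, 0, 0, 0, 0, 0, 0, 0, 0, 0, 0, 0, 0, 0, 0, 0, 0, 0, 0, 0, 0, 0, 0, 0, 0, 0],
  claw=255,
)

```text
time_s: 49.98
ee_pos: [366.7, 242.7, 57.6]
tcp_rot: [[0.184, 0.983, 0.002], [0.983, -0.184, 0.001], [0.001, 0.002, -1.0]]
contact_force: [0.5, 0.0, 5.7]
finger_gap: 52.6
```

carry_out(
  series=[0, 0, -1, 0, 0, 0, 0, 0, -2, 0, 0, 0, 0, 0, -3, 0, 0, 0, 0, 0, -3, 0, 0, 0, 0, 0, -3, 0, 0, 0, 0, 0, 0, 0, 0, 0, 0, 0, 0, 0, 0, 0],
)

```text
time_s: 50.85
ee_pos: [364.5, 241.8, 175.3]
tcp_rot: [[0.184, 0.983, -0.002], [0.983, -0.184, -0.001], [-0.001, -0.002, -1.0]]
contact_force: [0.3, -0.3, -2.3]
finger_gap: 52.5
```

Run:
```python
from h import *
cap('side','s7.png'); todelta(642.1,175.6,178); crop('s7.png',160,90,320,210,5,'s7c.png')
```

```text
t 50.9 pos [364.2 241.6 174.7] yaw_y -10.6 zaxis [-0.0035 -0.0015 -1.    ] F [-0.3 -0.7 -1.8] gap 51.9 q6 34.9
tool shift cm [-1.38 28.53 -0.41]
```

View pics/s7c.png

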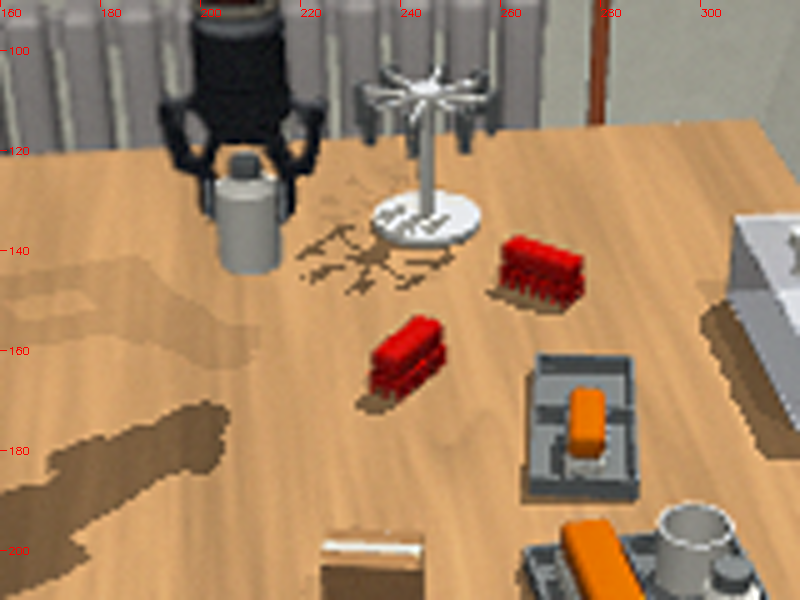

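carry_out(
  series=[-0.11, 2.38, 0, 0, 0, 0, -0.12, 2.38, 0, 0, 0, 0, -0.11, 2.38, 0, 0, 0, 0, -0.12, 2.38, 0, 0, 0, 0, -0.11, 2.38, 0, 0, 0, 0, -0.12, 2.38, 0, 0, 0, 0, -0.11, 2.38, 0, 0, 0, 0, -0.12, 2.38, 0, 0, 0, 0, -0.11, 2.38, 0, 0, 0, 0, -0.12, 2.38, 0, 0, 0, 0, -0.11, 2.38, 0, 0, 0, 0, -0.12, 2.38, 0, 0, 0, 0, 0, 0, 0, 0, 0, 0, 0, 0, 0, 0, 0, 0, 0, 0, 0, 0, 0, 0],
)

```text
time_s: 52.78
ee_pos: [642.6, 176.5, 175.7]
tcp_rot: [[0.183, 0.983, -0.002], [0.983, -0.183, -0.0], [-0.001, -0.002, -1.0]]
contact_force: [-0.8, 0.3, -2.1]
finger_gap: 52.2
```

Run:
```python
from h import *
cap('wrist','w20.png'); todelta(642.1,175.6,61.5)
```

```text
t 52.83 pos [642.8 176.5 176.1] yaw_y -10.57 zaxis [-1.4e-03 -1.0e-04 -1.0e+00] F [ 0.5 -0.5 -2.1] gap 52.2 q6 19.9
tool shift cm [-0.1  -0.04 11.46]
```

View pics/w20.png

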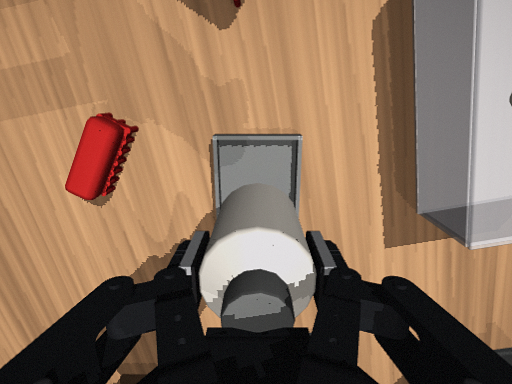

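carry_out(
  series=[-0.1, -0.2, 2, 0, 0, 0, 0, 0, 3, 0, 0, 0, 0, 0, 2.5, 0, 0, 0, 0, 0, 1.5, 0, 0, 0, 0, 0, 0.9, 0, 0, 0, 0, 0, 0.5, 0, 0, 0, 0, 0, 0.3, 0, 0, 0, 0, 0, 0, 0, 0, 0, 0, 0, 0, 0, 0, 0],
)

```text
time_s: 53.95
ee_pos: [642.3, 175.7, 70.5]
tcp_rot: [[0.184, 0.983, 0.001], [0.983, -0.184, 0.0], [0.0, 0.001, -1.0]]
contact_force: [0.3, 0.2, -3.0]
finger_gap: 52.1
```

carry_out(
  series=[0, 0, 0.4, 0, 0, 0, 0, 0, 0.3, 0, 0, 0, 0, 0, 0.1, 0, 0, 0, 0, 0, 0.1, 0, 0, 0, 0, 0, 0, 0, 0, 0, 0, 0, 0, 0, 0, 0],
)

```text
time_s: 54.7
ee_pos: [641.5, 175.5, 61.6]
tcp_rot: [[0.184, 0.983, -0.001], [0.983, -0.184, -0.0], [-0.001, -0.001, -1.0]]
contact_force: [-3.6, -0.7, 3.7]
finger_gap: 52.7
```

carry_out(
  series=[0, 0, 0, 0, 0, 0, 0, 0, 0, 0, 0, 0, 0, 0, 0, 0, 0, 0, 0, 0, 0, 0, 0, 0, 0, 0, 0, 0, 0, 0, 0, 0, -1, 0, 0, 0, 0, 0, -2, 0, 0, 0, 0, 0, -3, 0, 0, 0, 0, 0, -3, 0, 0, 0, 0, 0, -3, 0, 0, 0, 0, 0, -3, 0, 0, 0, 0, 0, -2, 0, 0, 0, 0, 0, 0, 0, 0, 0],
  claw=30,
)

```text
time_s: 56.32
ee_pos: [643.3, 175.8, 234.2]
tcp_rot: [[0.184, 0.983, 0.006], [0.983, -0.184, 0.001], [0.002, 0.006, -1.0]]
contact_force: [0.1, 0.2, -0.5]
finger_gap: 75.6
```

Run:
```python
from h import *
st(); cap('wrist','w21.png'); cap('side','s8.png'); crop('s8.png',190,120,350,240,5,'s8c.png')
```

```text
t 56.33 pos [643.3 175.8 234.2] yaw_y -10.6 zaxis [ 5.9e-03  9.0e-04 -1.0e+00] F [ 0.1  0.2 -0.5] gap 75.6 q6 19.9
```

View pics/w21.png

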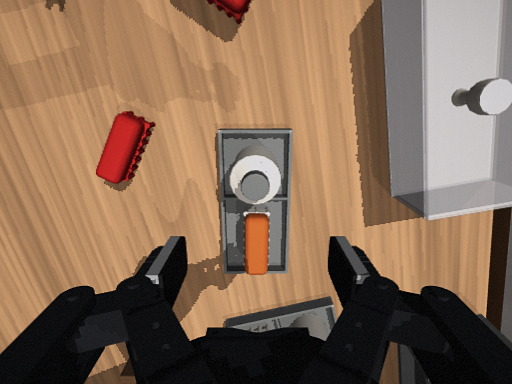

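View pics/s8c.png

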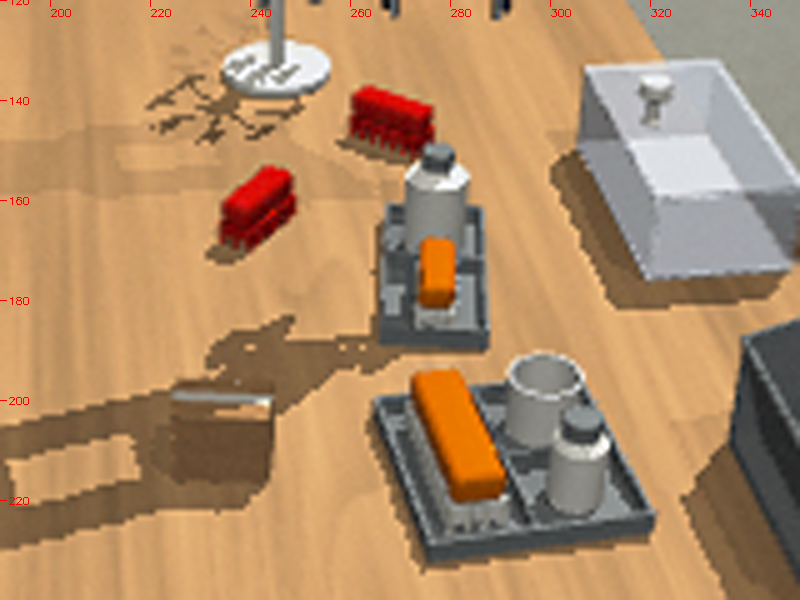

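Run:
```python
from h import *
a=cv2.imread('pics/side0.png').astype(int);b=cv2.imread('pics/s8.png').astype(int)
print('vase diff',np.abs(a-b)[255:315,275:312].mean()); st(); print(manip.sign_off())
```

```text
vase diff 6.828528528528529
t 56.42 pos [641.3 175.5 230.2] yaw_y -10.6 zaxis [-8.e-04 -1.e-04 -1.e+00] F [-0.1 -0.3 -0.9] gap 75.1 q6 19.9
the job is handed in; nothing more can be done
None
```

Both kits are made up and handed in at about 56 s of the 138 s allowed.

- **Floor kit (square tray):** the large brush is in the wide compartment, and the small bottle and the cup are each about in the middle of a square one.
- **Basin kit (long tray):** the small orange brush is in the longer compartment and the large bottle is in the square one.

I placed the items in the order you listed them. In the last wrist and side pictures all five stand upright (brushes bristles down), inside their compartments, with the gripper open and clear above.

The highest contact force I saw at the end of any move was about 6.5 N, but I did not check readings between moves.

- **Carton and red look-alikes:** in the last side picture they looked unmoved against the first one.
- **Vase:** I only compared pixels around it, before and after. The mean difference was about 7 grey levels, which is not zero. I put that down to the arm's shadow having shifted, but did not check it by eye. The gripper never came near the vase.
- **Long tray angle:** my first rough reading was about −7.4°, and two closer wrist views gave about −10.6°. I used −10.6°, and both items went in without trouble.

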